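# Ready the carousel incubator

## Robot

A 6-joint arm with a two-finger parallel gripper is mounted at the origin on the work surface. World frame = base frame: x ahead of the robot, y to its left, z up, the work surface at z = 0. Lengths are in m, angles in rad, forces in N, time in s.
With the tool pointing down it reaches from about 0.3 to 0.875 m from the base axis. Payload 6.4 kg.
Tool frame: the origin (TCP) lies at the very end of the fingers, on their centre line; the grasp point (between the pads) lies 19 mm behind it; z points along the fingers, y is the direction in which the jaws open and shut (so a half turn about z gives the same grasp; the last joint's range is limited). The gripper opens to 85 mm and grips with 20 to 120 N. Pads are 22 mm wide; open, the fingers measure 114 mm over their backs; the gripper's body (76 mm by 85 mm) begins 54 mm behind the grasp point. The pads swing forward as they close: fully open they stand 13 mm farther back than shut.
Start: joints at [-1.418, 0.181, 1.607, -0, 1.354, -0.206], TCP at [0.202, -0.538, 0.204] pointing down, gripper open.
Joint ranges: [-2.99, 2.99], [-0.89, 2.07], [0.3, 2.58], [-1.14, 4.28], [0, 2.63], [-3.12, 3.12]. Speed limits (rad/s): [2.57, 2.57, 3.01, 3.14, 3.14, 3.14].

## Interface

Orientations are given as a unit quaternion [w, x, y, z].
In Python, from bench import * gives the robot as it stands.
- The arm moves only by the tool arm_command, never from a script. Its argument "motion" is text: rows parted by semicolons, each of 7 numbers parted by spaces: the shift along the tool's x, y, z in units of 0.2 m (1.0 is 0.2 m), then the turn, a rotation vector about the tool's x, y, z in units of 60 degrees (1.0 is 60 degrees), then the opening, from 0 (shut) to 1 (fully open). In form: tx ty tz ax ay az grip; .... A call has 1 to 10 rows; each row shifts and turns the pose as measured when the row begins, along the tool's axes as they then stand; what a row does not reach is not made up. A row lasts 1/12 s, in which the tool goes at most 41.7 mm and 7.16 degrees, less where a joint would pass 70% of its speed; a pose out of reach is approached as far as the arm can. A call with a number of a shift or a turn outside -1 to 1 is refused whole. A call with a gripper value outside its range is refused whole. The fingers move at their own pace and stop on an object; the grip force is fixed at half the most. Time passes only in rows, so rows that do not move let the fingers close. It gives the time, the measured TCP pose, the force and the opening at its end, in the units of the state.
- get_obs(): the state, without advancing time (a new reading comes with each control period).
- camera(name): name is "scene" or "top" or "wrist"; returns a dict with "img" (384x512x3 uint8, red, green, blue), "intrinsics" (3x3 intrinsics, pixels), "distortion" ([k1, k2, p1, p2, k3] as OpenCV has them; the pictures are not rectified), "pose" (4x4, takes a point from camera to world coordinates); the wrist camera has in their place "mount" (4x4, takes a point from camera to tool coordinates, whose origin is the TCP and whose axes are the flange's). Camera axes: x right, y down, z forward; pixel columns grow to the right and rows downward; lengths in m; the calibration is good to about 2 mm. A picture is of the moment at which its call begins: read the wrist's pose just before it. There is no depth.
- hand_in(): hands the job in, once; it reports no verdict.
Trained networks look in the newest picture that a camera, given by its name, has taken for a name from the list of things; names that differ only in an ending like _2 or _b are one class to them, and where a whole thing is asked for, a point or a joint stands for the part that bears it (a point fixed in the world has none). Each returns a list of dicts, best first, with "conf" (0 to 1); they miss things now and then, are a little off and sometimes report something else, mostly with a low value. They report only what shows in the picture. A call takes as long as a camera call. They do not tell look-alikes from the thing itself.
- search_frame(camera, target): "box" ([left, top, right, bottom] in pixels, round what is visible of it).
The state is a dict: "time_s": time; "q": joint angles; "dq": joint speeds; "joint_efforts": joint torques, N m; "eef_pos": TCP position; "eef_rot": TCP orientation; "wrist_force": force on the tool from outside, world axes, zero at the start; "torque": the same for the moment, N m; "opening": opening from 0.0 (shut) to 1.0 (fully open).
Only numpy, scipy, OpenCV 4.12 (cv2) and the standard library are available. Lean on these libraries where they do the work, as an engineer would, in place of code of your own. Each camera call takes 0.05 s, during which the arm holds its last target.

## Task

Get the tube incubator ready for its run: seat the carousel fully home on the splined drive in the chamber and stand every sample tube from the bench upright in a carousel pocket of its own. Then press the lid shut until it snaps past its catch, and with the lid shut take the lock pin from its stand and feel with it through the slot in the lid's lip for the hidden lock hole, until the pin is fully home; let go of it there. Do not knock over or push away the other things on the bench.

Things in the scene. Friction and masses are not known exactly. Their poses are not given: they have to be found in the camera images.
- carousel_grip (a point): The carousel's handle: a grey upright block in the middle of the tube carousel, 46 mm along x and 18 mm along y, rising from the disc (26 mm above the carousel's underside) to 100 mm. The point lies on the axis, in the handle, 80 mm above the underside and 20 mm below the handle's top; z up. Grip it here, across y.
- drive: Drive: steel stub of cross section with four teeth along its x and y (10 mm wide, to 18 mm from the axis), in the middle of the chamber floor. Origin on the floor, 12 mm above the bench; flange top at 4 mm, tooth tops at 20 mm. Braked, does not turn. The carousel fits in any quarter turn, within about 4 degrees; seated, carousel_grip is 84 mm above this origin; stopped on the teeth, 100 mm.
- pocket0 (a point): Carousel pocket, corner +x +y of the carousel: square, 36 mm clear inside and 22 mm deep, walls 3 mm. The point is the centre of the pocket's floor, 40 mm from the carousel's axis along each of its x and y axes and 54 mm below carousel_grip. Axes as the carousel's.
- pocket1 (a point): Carousel pocket, corner -x +y of the carousel: square, 36 mm clear inside and 22 mm deep, walls 3 mm. The point is the centre of the pocket's floor, 40 mm from the carousel's axis along each of its x and y axes and 54 mm below carousel_grip. Axes as the carousel's.
- pocket2 (a point): Carousel pocket, corner -x -y of the carousel: square, 36 mm clear inside and 22 mm deep, walls 3 mm. The point is the centre of the pocket's floor, 40 mm from the carousel's axis along each of its x and y axes and 54 mm below carousel_grip. Axes as the carousel's.
- pocket3 (a point): Carousel pocket, corner +x -y of the carousel: square, 36 mm clear inside and 22 mm deep, walls 3 mm. The point is the centre of the pocket's floor, 40 mm from the carousel's axis along each of its x and y axes and 54 mm below carousel_grip. Axes as the carousel's.
- tube0_center (a point): Sample tube (two to four of the tubes 0 to 3 are there): white, flat-bottomed, 29 mm in diameter and 75 mm tall, with a blue cap 31 mm across on its top 23 mm; 0.05 to 0.1 kg. Stands upright on the bench. The point is its centre, 37.5 mm above its foot; z is up.
- tube1_center (a point): Sample tube (two to four of the tubes 0 to 3 are there): white, flat-bottomed, 29 mm in diameter and 75 mm tall, with a blue cap 31 mm across on its top 23 mm; 0.05 to 0.1 kg. Stands upright on the bench. The point is its centre, 37.5 mm above its foot; z is up.
- tube2_center (a point): Sample tube (two to four of the tubes 0 to 3 are there): white, flat-bottomed, 29 mm in diameter and 75 mm tall, with a blue cap 31 mm across on its top 23 mm; 0.05 to 0.1 kg. Stands upright on the bench. The point is its centre, 37.5 mm above its foot; z is up.
- tube3_center (a point): Sample tube (two to four of the tubes 0 to 3 are there): white, flat-bottomed, 29 mm in diameter and 75 mm tall, with a blue cap 31 mm across on its top 23 mm; 0.05 to 0.1 kg. Stands upright on the bench. The point is its centre, 37.5 mm above its foot; z is up.
- lid (a joint): Lid hinge, rad: 0 shut, about 1.8 leaning open as it starts (stop at 1.9). The lid weighs 0.3 kg, stays by friction where it leans back, and once pushed over past upright (below 1.0 rad) sinks by itself, slowed by a damper (about 3 s), until it rests on its sprung catch at about 0.06 rad; a push of 6 to 12 N down at its free edge snaps it past the catch to 0.
- lid_hinge (a point): Middle of the lid's hinge axis, atop the chamber's +y wall, 125 mm above the bench. The incubator is a white box 234 mm square with an open chamber 210 mm square, walls 125 mm high. Axes are the incubator's (z up): the hinge runs along x, the drive's axis lies 118 mm from here along -y. A grey ledge 58 mm wide, 120 mm high, runs along the outside of the -y wall.
- lid_edge (a point): On the lid's outer face, middle of the grey strip near the free edge, 226 mm from the hinge: the place to press (131 mm above the bench when shut). The lid is a clear plate, 234 mm along x by 247 mm (280 with the lip), 6 mm thick. Axes are the lid's: x along the hinge, -y from hinge to free edge, z out of the outer face: up when shut, away from the chamber (+y) when open.
- lid_slot (a point): On the lid's outer face, centre of the slot (90 mm along x, 20 mm along y) in the lip beyond the free edge, 262 mm from the hinge; axes as lid_edge. Shut, the lip lies over the ledge, which has such a slot 17 mm wide. 33 mm below this point is a hidden fixed flat lock plate with one through hole 15.5 mm square, on the slot's centre line, anywhere up to 30 mm either way along x.
- pin: Lock pin, origin at its tip: steel shank 12 mm across, 65 mm long, its last 4 mm tapering to 7 mm; z up the pin. At the start it stands upright in the hole of its stand, tip 4 mm above the bench. Fully home in the lock plate the tip is 65 mm below lid_slot, the head resting on the lip; stopped on the plate beside the hole, only 33 mm.
- pin_stand: The pin's stand: plain metal block 80 by 70 mm, 70 mm tall, 0.9 kg, loose on the bench, with an upright through hole 16 mm square in its middle; origin under its centre.
- pin_head (a point): Centre of the pin's head, a block 26 by 26 mm and 45 mm tall, 87.5 mm above the tip; axes along its sides. Pin 0.1 kg.
- carousel: Tube carousel: aluminium disc 176 mm across, 20 to 26 mm above its underside, with four white pockets and a handle; 0.36 to 0.56 kg. It stands on a hub 60 mm square. The hub's bore, open below, is a cross-shaped socket 20 mm deep whose four grooves run along the carousel's x and y, each 12.5 mm wide. Origin: centre of the underside.
- tip_box: Red box, 120 by 85 by 60 mm, to be left alone; origin under its centre.
- dish: Clear flat dish, 76 mm across and 16 mm high, to be left alone.
- bottle: Jar, 60 mm across and 120 mm tall, to be left alone.
- beaker: Glass beaker, 70 mm across and 80 mm tall, to be left alone.
- tip_refill: White block 60 by 60 by 30 mm, to be left alone.
- marker: Black marker pen, 12 mm thick, 120 mm long, lying; to be left alone.
Things that resemble listed ones, but are neither listed nor needed, are in the scene too. Leave any orange or pink look-alike of the part that bears tube3_center alone.

How it is judged:
By the outcome, as a careful person would: the job done as asked, in the order asked, and still so for the second after the job is handed in, with the robot touching nothing.
Of tube0, tube1, tube2, tube3 only 2 to 4 are there at a start; the rules pass over those that are not, and their reading is None.
At some moment in a run one of carousel, pin_stand may be knocked a few centimetres aside while the robot is not near it.
It also fails if it takes over 210 s, if anything falls off the work surface, if the arm or the gripper's body presses on something with over 40 N, if the wrist force passes 120 N, or if a joint passes its speed limit or range.

## Working session

There is one attempt and no reset: what is moved stays moved. The work goes in short steps, Python scripts to look and compute and a tool call to move; the robot and the scene stay as the last step left them, time stands still between calls to the robot, and variables do not carry over. Pictures are saved under pics/ and viewed, and the job is handed in when it is done.

Besides the shell and the picture viewer there is one more tool, called after "Emit:" as name(argument=value, ...) on one line, values as JSON. arm_command: Moves the arm, as the interface text tells. Shifts and turns lie within -1 to 1; 1 stands for 0.2 m of shift or 60 degrees of turn. Its arguments: {"type":"object","properties":{"motion":{"type":"string"}},"required":["motion"]}

```bash
ls; mkdir -p pics
cat > h.py <<'E'
from bench import *
import numpy as np, cv2
def snap(n,f):
    c=camera(n); cv2.imwrite('pics/'+f+'.png',cv2.cvtColor(c['img'],cv2.COLOR_RGB2BGR)); return c
E
python3 - <<'E'
from h import *
import pickle
o=get_obs(); print(o)
for n in ['scene','top','wrist']:
    c=snap(n,n+'0'); print(n,c['intrinsics'].tolist() if hasattr(c['intrinsics'],'tolist') else c['intrinsics'],c['distortion'],np.round(c.get('pose',c.get('mount')),4).tolist())
E
```

```text
pics
{'time_s': 0.0, 'q': array([-1.41829512e+00,  1.81525778e-01,  1.60801560e+00,  1.65145702e-05,
        1.35375838e+00, -2.06339939e-01]), 'dq': array([-0.00058913, -0.00132831,  0.00140381, -0.00084031,  0.00031678,
       -0.00010402]), 'joint_efforts': array([-1.21645164e-03, -4.44870079e+01, -3.51343346e+01, -2.99280682e-04,
        9.00823390e-03, -4.67820598e-05]), 'eef_pos': array([ 0.20184315, -0.53778289,  0.20328908]), 'eef_rot': array([-8.53026987e-04,  9.83947223e-01,  1.78457654e-01,  3.10334631e-05]), 'wrist_force': array([-0.62196945, -0.10289755, -0.3885821 ]), 'torque': array([ 0.01089767,  0.06328649, -0.01880497]), 'opening': 1.0008085606986914}
scene [[418.4230611137866, 0.0, 258.66005325523713], [0.0, 418.4230611137866, 188.97783720445196], [0.0, 0.0, 1.0]] [-0.07313443  0.          0.          0.          0.        ] [[-0.0254, 0.8074, -0.5894, 1.1457], [0.9996, 0.0252, -0.0086, -0.0844], [0.0079, -0.5894, -0.8078, 0.8639], [0.0, 0.0, 0.0, 1.0]]
top [[421.42723299345374, 0.0, 258.04578691922677], [0.0, 421.42723299345374, 189.03369808043448], [0.0, 0.0, 1.0]] [-0.12235123  0.          0.          0.          0.        ] [[-0.0151, -0.989, 0.147, 0.406], [-0.9998, 0.0163, 0.007, -0.1101], [-0.0093, -0.1468, -0.9891, 1.1801], [0.0, 0.0, 0.0, 1.0]]
wrist [[319.6514043113529, 0.0, 248.56395843491543], [0.0, 319.6514043113529, 195.52931297959597], [0.0, 0.0, 1.0]] [-0.08119398  0.          0.          0.          0.        ] [[-0.0009, -0.9552, -0.2958, 0.075], [1.0, -0.0008, -0.0005, -0.0003], [0.0003, -0.2958, 0.9552, -0.1699], [0.0, 0.0, 0.0, 1.0]]
```

View pics/scene0.png

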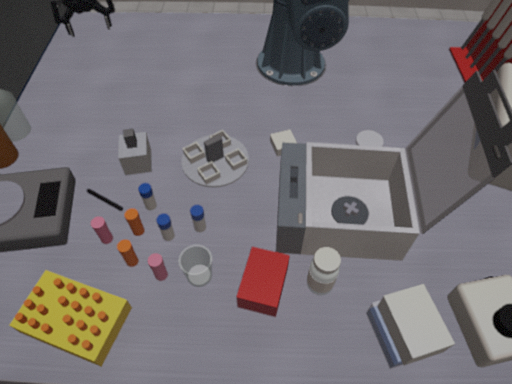

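View pics/top0.png

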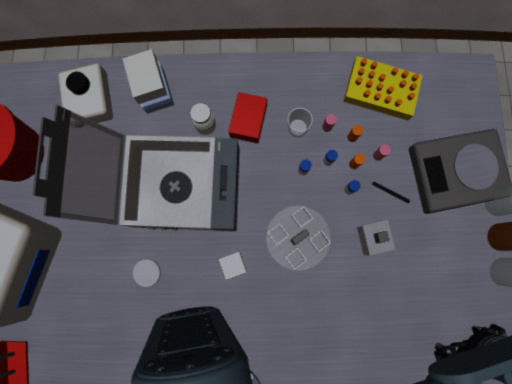

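View pics/wrist0.png

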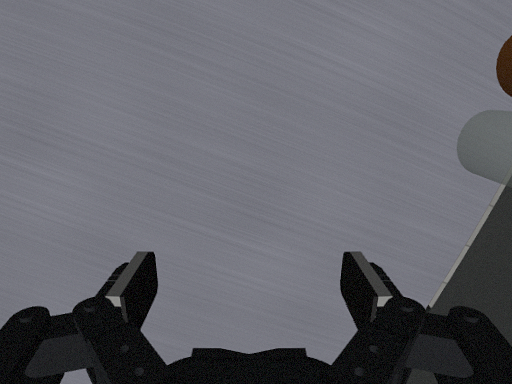

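Run:
```python
from h import *
for n in ['top','scene']:
  camera(n)
  for t in ['carousel','carousel_grip','drive','pocket0','tube0_center','lid','lid_hinge','lid_edge','lid_slot','pin','pin_stand','pin_head','tip_box','dish','bottle','beaker','tip_refill','marker']:
    try: print(n,t,[(np.round(d['box']).astype(int).tolist(),round(d['conf'],2)) for d in search_frame(n,t)])
    except Exception as e: print(t,repr(e)[:90])
print(get_obs()['time_s'])
```

```text
top carousel [([371, 232, 388, 248], 0.69), ([266, 208, 332, 272], 0.64)]
top carousel_grip [([267, 207, 330, 270], 0.84)]
top drive [([373, 232, 388, 248], 0.27)]
top pocket0 [([31, 105, 244, 234], 0.73), ([268, 207, 328, 268], 0.6), ([357, 220, 396, 254], 0.18)]
top tube0_center [([299, 160, 313, 175], 0.71), ([266, 204, 331, 271], 0.5), ([228, 88, 267, 144], 0.43)]
top lid [([32, 103, 129, 224], 0.83)]
top lid_hinge [([375, 228, 392, 245], 0.7), ([31, 104, 242, 231], 0.68)]
top lid_edge [([35, 104, 124, 225], 0.65)]
top lid_slot [([32, 104, 126, 230], 0.84)]
top pin [([345, 182, 363, 196], 0.58), ([372, 232, 388, 242], 0.54), ([265, 207, 327, 267], 0.5)]
top pin_stand [([355, 223, 400, 254], 0.71)]
top pin_head [([375, 229, 391, 241], 0.58)]
top tip_box [([229, 91, 268, 144], 0.87)]
top dish [([137, 258, 159, 288], 0.89)]
top bottle [([191, 105, 214, 135], 0.79), ([323, 151, 335, 165], 0.6)]
top beaker [([286, 109, 314, 139], 0.58), ([32, 105, 241, 231], 0.48)]
top tip_refill [([221, 253, 247, 281], 0.77)]
top marker [([373, 183, 407, 204], 0.69)]
scene carousel [([273, 67, 509, 2
[... 230 characters left out ...]
 ([182, 128, 250, 187], 0.61)]
scene lid [([408, 72, 510, 236], 0.94)]
scene lid_hinge [([276, 69, 510, 261], 0.57)]
scene lid_edge [([405, 71, 510, 231], 0.74), ([180, 132, 248, 186], 0.39)]
scene lid_slot [([405, 68, 512, 235], 0.89)]
scene pin [([122, 131, 138, 149], 0.7), ([182, 128, 248, 187], 0.42)]
scene pin_stand [([117, 135, 154, 173], 0.56)]
scene pin_head [([124, 128, 135, 154], 0.57)]
scene tip_box []
scene dish [([355, 132, 381, 148], 0.7)]
scene bottle [([308, 249, 340, 295], 0.9), ([237, 246, 292, 318], 0.52), ([180, 130, 248, 187], 0.29)]
scene beaker [([179, 242, 210, 286], 0.75)]
scene tip_refill [([273, 130, 297, 157], 0.58)]
scene marker [([87, 188, 124, 212], 0.58)]
2.05
```

```bash
cat >> h.py <<'E'
from scipy.spatial.transform import Rotation as R
def crop(img,f,x0,y0,x1,y1,k):
    c=img[y0:y1,x0:x1]; c=cv2.resize(c,None,fx=k,fy=k,interpolation=cv2.INTER_CUBIC)
    cv2.imwrite('pics/'+f+'.png',cv2.cvtColor(c,cv2.COLOR_RGB2BGR))
def tcp():
    o=get_obs(); q=o['eef_rot']; T=np.eye(4); T[:3,:3]=R.from_quat([q[1],q[2],q[3],q[0]]).as_matrix(); T[:3,3]=o['eef_pos']; return T
def w2p(c,P,T=None):
    M=c['pose'] if 'pose' in c else T@c['mount']
    Pc=(np.linalg.inv(M)@np.append(np.array(P,float),1))[:3]
    p,_=cv2.projectPoints(Pc.reshape(1,1,3),np.zeros(3),np.zeros(3),np.array(c['intrinsics']),np.array(c['distortion'])); return p.ravel()
def p2w(c,u,v,z,T=None):
    M=c['pose'] if 'pose' in c else T@c['mount']; M=np.array(M)
    p=cv2.undistortPoints(np.array([[[u,v]]],float),np.array(c['intrinsics']),np.array(c['distortion'])).ravel()
    d=M[:3,:3]@np.array([p[0],p[1],1]); return M[:3,3]+d*(z-M[2,3])/d[2]
def yaw(T): return np.degrees(np.arctan2(T[1,0],T[0,0]))
def to(x,y,z,yd=None):
    """total shift in tool axes in units and turn about tool z (units) for a straight-down tool"""
    T=tcp(); d=T[:3,:3].T@(np.array([x,y,z])-T[:3,3])/0.2
    a=0 if yd is None else ((yd-yaw(T)+180)%360-180)
    down=R.from_matrix(T[:3,:3].T@(R.from_euler('z',yaw(T) if yd is None else yd,degrees=True)*R.from_quat([1,0,0,0])).as_matrix()).as_rotvec()/np.radians(60)
    print('now',T[:3,3].round(4),'yaw',yaw(T).round(2),'shift',d.round(3),'rot',down.round(3),'t',round(get_obs()['time_s'],2))
E
python3 - <<'E'
from h import *
c=camera('top')
crop(c['img'],'t_inc',20,90,250,240,3)
crop(c['img'],'t_mid',255,95,415,275,3)
c=camera('scene')
crop(c['img'],'s_tub',80,120,260,300,3)
E
```

```text
(no output)
```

View pics/t_inc.png

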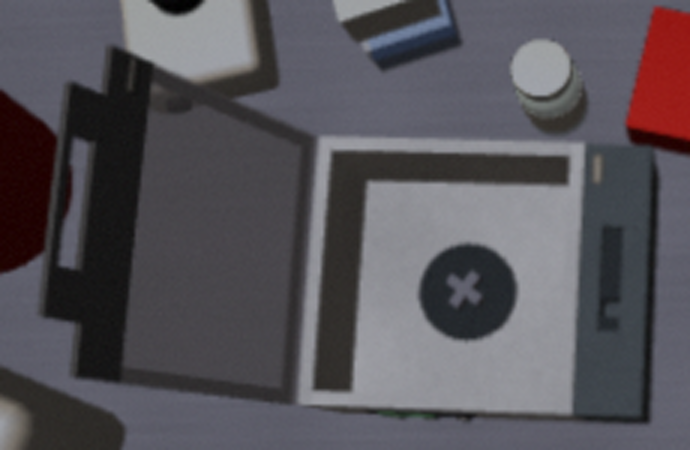

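View pics/t_mid.png

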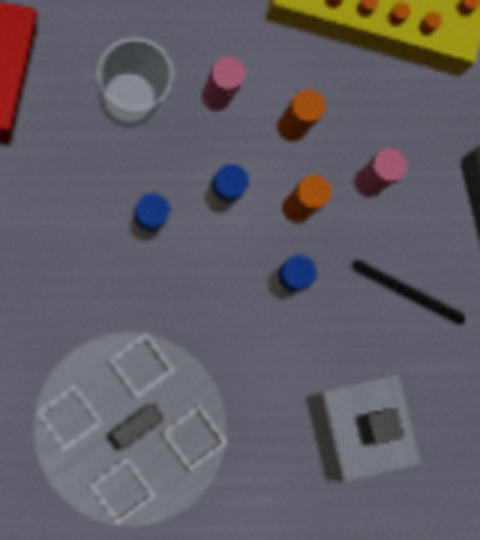

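View pics/s_tub.png

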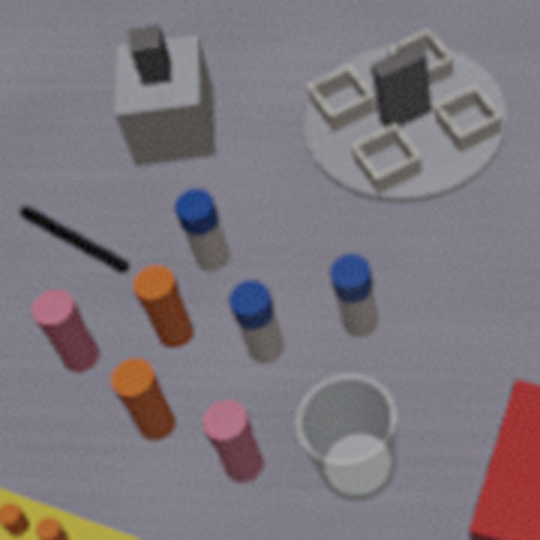

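Run:
```python
from h import *
c=camera('top')
A=lambda u,v,z:p2w(c,20+(u-1)/3,90+(v-1)/3,z)
B=lambda u,v,z:p2w(c,255+(u-1)/3,95+(v-1)/3,z)
for n,p in dict(drive=A(464,289,.032),flange=A(468,291,.016),TL=A(318,137,.125),BL=A(300,403,.125),ledTR=A(655,148,.12),ledBR=A(646,418,.12),wTR=A(585,141,.125),wBR=A(574,415,.125),slot1=A(611,226,.12),slot2=A(608,331,.12)).items(): print(n,p.round(4))
for n,p in dict(h1=B(157,407,.1),h2=B(113,444,.1),disc=B(130,428,.026),t0=B(152,211,.075),t1=B(231,182,.075),t2=B(297,272,.075),pinhead=B(386,426,.114),st1=B(397,376,.07),st2=B(418,462,.07),st3=B(342,480,.07),st4=B(322,394,.07)).items(): print(n,p.round(4))
q=[B(*x,.048) for x in [(141,365),(69,417),(122,490),(194,437)]]
for a in q: print(a.round(4))
print(np.mean(q,0))
```

```text
drive [0.5889 0.1303 0.032 ]
flange [0.5895 0.1298 0.016 ]
TL [0.7111 0.2429 0.125 ]
BL [0.4786 0.2508 0.125 ]
ledTR [ 0.6956 -0.0525  0.12  ]
ledBR [ 0.463  -0.0431  0.12  ]
wTR [0.7017 0.0076 0.125 ]
wBR [0.466  0.0168 0.125 ]
slot1 [ 0.6274 -0.0143  0.12  ]
slot2 [ 0.5369 -0.0115  0.12  ]
h1 [ 0.4576 -0.2261  0.1   ]
h2 [ 0.4269 -0.1877  0.1   ]
disc [ 0.4425 -0.2089  0.026 ]
t0 [ 0.6331 -0.2298  0.075 ]
t1 [ 0.6586 -0.3017  0.075 ]
t2 [ 0.576  -0.3573  0.075 ]
pinhead [ 0.4369 -0.4189  0.114 ]
st1 [ 0.482  -0.4439  0.07  ]
st2 [ 0.4058 -0.4589  0.07  ]
st3 [ 0.3919 -0.3901  0.07  ]
st4 [ 0.4676 -0.3757  0.07  ]
[ 0.498  -0.2184  0.048 ]
[ 0.4526 -0.1528  0.048 ]
[ 0.3871 -0.1985  0.048 ]
[ 0.4328 -0.264   0.048 ]
[ 0.44260199 -0.20839654  0.048     ]
```

Run:
```python
from h import *
to(.4426,-.2084,.22,125)
```

```text
now [ 0.2019 -0.5384  0.2042] yaw 20.56 shift [ 1.706 -1.122 -0.079] rot [-0.    -0.    -1.741] t 2.2
```

Emit:
arm_command(motion="0.17 -0.11 0 0 0 0 1; 0.17 -0.11 0 0 0 0 1; 0.17 -0.11 0 0 0 0 1; 0.17 -0.11 0 0 0 0 1; 0.17 -0.11 0 0 0 0 1; 0.17 -0.11 0 0 0 0 1; 0.17 -0.11 0 0 0 0 1; 0.17 -0.11 0 0 0 0 1; 0.17 -0.11 0 0 0 0 1; 0.17 -0.11 0 0 0 0 1")

```text
time_s: 3.03
eef_pos: [0.4467, -0.2104, 0.204]
eef_rot: [0.003, 0.985, 0.171, 0.0]
wrist_force: [1.5, -1.7, -0.3]
opening: 1.002
```

Emit:
arm_command(motion="0 0 0 0 0 -0.119 1; 0 0 0 0 0 -0.119 1; 0 0 0 0 0 -0.119 1; 0 0 0 0 0 -0.119 1; 0 0 0 0 0 -0.119 1; 0 0 0 0 0 -0.119 1; 0 0 0 0 0 -0.119 1; 0 0 0 0 0 -0.119 1; 0 0 0 0 0 -0.119 1; 0 0 0 0 0 -0.119 1")

```text
time_s: 3.87
eef_pos: [0.4527, -0.1992, 0.2052]
eef_rot: [0.004, 0.697, 0.717, 0.0]
wrist_force: [-0.3, -0.7, 0.4]
opening: 1.004
```

Run:
```python
from h import *
to(.4426,-.2084,.22,125)
```

```text
now [ 0.4527 -0.1992  0.2052] yaw 91.63 shift [-0.045 -0.052 -0.074] rot [ 0.004  0.006 -0.556] t 3.87
```

Tracking is good.

Emit:
arm_command(motion="-0.05 -0.05 -0.07 0 0 -0.112 1; 0 0 0 0 0 -0.112 1; 0 0 0 0 0 -0.112 1; 0 0 0 0 0 -0.112 1; 0 0 0 0 0 -0.108 1; 0 0 0 0 0 0 1; 0 0 0 0 0 0 1")

```text
time_s: 4.45
eef_pos: [0.4426, -0.2099, 0.2204]
eef_rot: [0.004, 0.448, 0.894, -0.001]
wrist_force: [0.5, 0.2, -0.2]
opening: 1.002
```

Run:
```python
from h import *
to(.4426,-.2084,.22,125)
T=tcp(); c=snap('wrist','w1'); np.save('T_w1.npy',T)
print(w2p(c,[.4426,-.2084,.1],T))
print(get_obs()['q'].round(2), get_obs()['wrist_force'])
```

```text
now [ 0.4426 -0.2099  0.2204] yaw 126.82 shift [0.006 0.004 0.002] rot [0.002 0.008 0.03 ] t 4.45
[249.86416965 179.16256404]
[-0.69 -0.03  1.8  -0.    1.36 -1.33] [-0.27949009 -0.38051978  0.48836759]
```

View pics/w1.png

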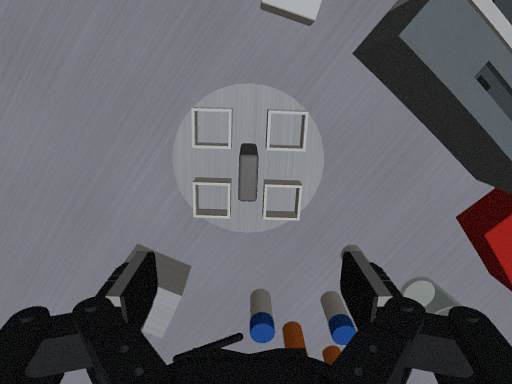

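Run:
```python
from h import *
im=cv2.cvtColor(cv2.imread('pics/w1.png'),cv2.COLOR_BGR2RGB)
crop(im,'w1c',165,75,335,240,4)
```

```text
(no output)
```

View pics/w1c.png

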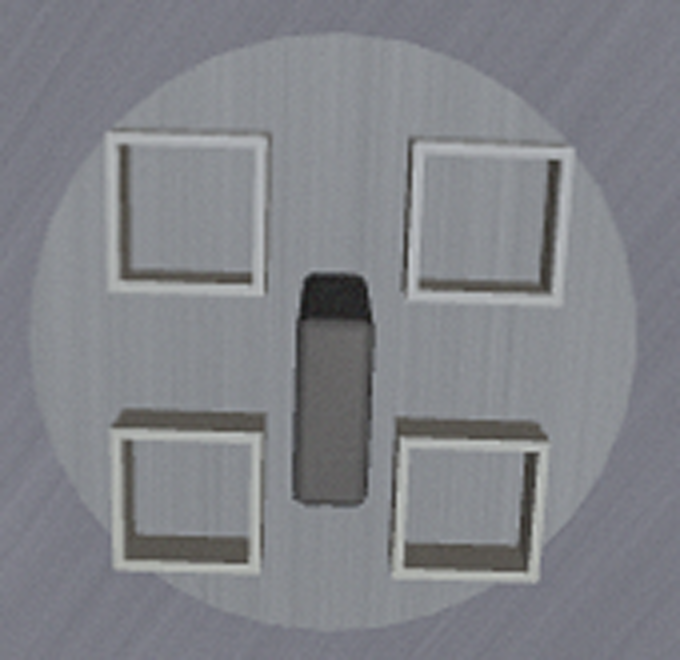

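```bash
cat >> h.py <<'E'
from scipy.optimize import least_squares
def fit(c,T,loc,pix,x0,free_z=False):
    """fit x,y,yaw(deg)[,z] of a thing with local points loc to pixels"""
    loc=np.array(loc,float); pix=np.array(pix,float)
    def f(p):
        Rz=R.from_euler('z',p[2],degrees=True).as_matrix()
        return np.concatenate([w2p(c,Rz@l+[p[0],p[1],p[3] if free_z else 0],T)-q for l,q in zip(loc,pix)])
    r=least_squares(f,x0,loss='soft_l1',x_scale=[.01,.01,1]+([.01] if free_z else [])); print('fit',r.x.round(4),'rms px',np.sqrt(np.mean(f(r.x)**2)).round(2)); return r.x
E
python3 - <<'E'
from h import *
T=np.load('T_w1.npy'); c=camera('wrist')
px={'UL':[(106,133),(270,134),(265,295),(110,294)],'UR':[(414,141),(575,149),(562,304),(408,297)],'LL':[(112,432),(264,432),(262,574),(114,570)],'LR':[(398,436),(547,437),(540,580),(392,577)]}
# local frame: tool-like; local x = image up direction(tool x), local y: image right = tool y = -(left) 
loc=[];pix=[]
for k,(sx,sy) in {'UL':(1,1),'UR':(1,-1),'LL':(-1,1),'LR':(-1,-1)}.items():
    for (dx,dy),p in zip([(1,1),(1,-1),(-1,-1),(-1,1)],px[k]):
        loc.append([.04*sx+.021*dx,.04*sy+.021*dy,.048]); pix.append((165+p[0]/4,75+p[1]/4))
fit(c,T,loc,pix,[.4426,-.2084,125])
for (a,b),p in zip([(1,1),(1,-1),(-1,-1),(-1,1)],[(302,320),(372,322),(368,505),(292,503)]):
    loc.append([.023*a,.009*b,.1]);pix.append((165+p[0]/4,75+p[1]/4))
fit(c,T,loc,pix,[.4426,-.2084,125])
fit(c,T,loc[-4:],pix[-4:],[.4426,-.2084,125])
E
```

```text
fit [  0.4414  -0.209  125.1058] rms px 0.43
fit [  0.4414  -0.209  125.0847] rms px 0.55
fit [  0.4412  -0.2089 124.6491] rms px 0.85
```

Run:
```python
from h import *
to(.4414,-.2090,.061,125.1)
```

```text
now [ 0.4426 -0.2099  0.2204] yaw 126.83 shift [ 0.014 -0.004  0.797] rot [0.002 0.008 0.029] t 4.55
```

Emit:
arm_command(motion="0.014 -0.004 0.1 0.002 0.008 0.029 0.6; 0 0 0.12 0 0 0 0.6; 0 0 0.14 0 0 0 0.6; 0 0 0.14 0 0 0 0.6; 0 0 0.12 0 0 0 0.6; 0 0 0.08 0 0 0 0.6; 0 0 0.04 0 0 0 0.6; 0 0 0.03 0 0 0 0.6; 0 0 0 0 0 0 0.6")

```text
time_s: 5.3
eef_pos: [0.443, -0.2099, 0.0629]
eef_rot: [0.003, 0.471, 0.882, -0.001]
wrist_force: [-0.3, 0.7, -0.8]
opening: 0.599
```

Run:
```python
from h import *
to(.4414,-.2090,.061,125.1)
T=tcp(); c=snap('wrist','w2')
```

```text
now [ 0.443  -0.2099  0.0629] yaw 123.82 shift [ 0.008 -0.004  0.009] rot [ 0.002  0.006 -0.021] t 5.3
```

View pics/w2.png

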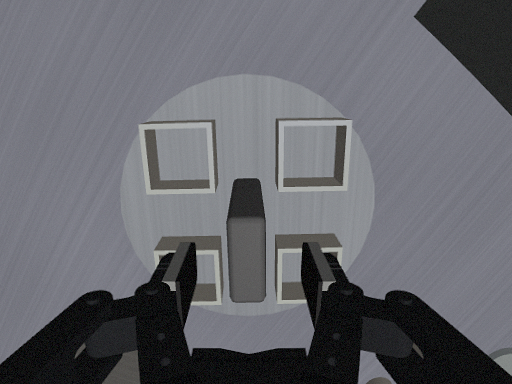

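Emit:
arm_command(motion="0.01 -0.003 0.009 0.002 0.006 -0.021 0.5; 0 0 0 0 0 0 0; 0 0 0 0 0 0 0; 0 0 0 0 0 0 0; 0 0 0 0 0 0 0; 0 0 0 0 0 0 0; 0 0 0 0 0 0 0; 0 0 0 0 0 0 0")

```text
time_s: 6.02
eef_pos: [0.4434, -0.21, 0.0651]
eef_rot: [0.003, 0.46, 0.888, -0.001]
wrist_force: [-0.6, -0.4, -1.8]
opening: 0.187
```

Run:
```python
from h import *
to(.4414,-.2090,.061,125.1)
```

```text
now [ 0.4434 -0.21    0.0651] yaw 125.17 shift [ 0.01  -0.005  0.02 ] rot [0.001 0.006 0.001] t 6.02
```

Emit:
arm_command(motion="0 0 -0.06 0 0 0 0; 0 0 -0.12 0 0 0 0; 0 0 -0.14 0 0 0 0; 0 0 -0.14 0 0 0 0; 0 0 -0.14 0 0 0 0; 0 0 -0.14 0 0 0 0; 0 0 -0.1 0 0 0 0; 0 0 -0.05 0 0 0 0; 0 0 0 0 0 0 0")

```text
time_s: 6.77
eef_pos: [0.4389, -0.2061, 0.2457]
eef_rot: [-0.004, 0.461, 0.888, 0.001]
wrist_force: [0.6, -0.8, -4.1]
opening: 0.187
```

Run:
```python
from h import *
to(.589,.13,.245,133)
c=snap('top','top1'); crop(c['img'],'t_d',155,165,200,210,12)
c=snap('scene','scene1'); crop(c['img'],'s_d',325,185,385,235,12)
c=snap('wrist','w3')
```

```text
now [ 0.4389 -0.2061  0.2457] yaw 125.15 shift [0.942 1.581 0.007] rot [-0.002 -0.007 -0.131] t 6.77
```

View pics/t_d.png

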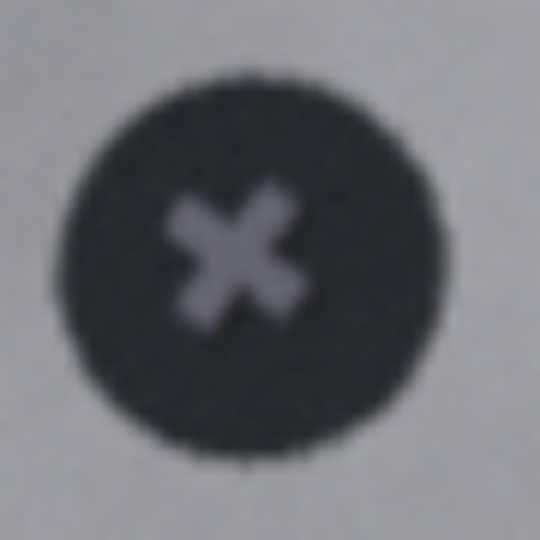

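View pics/s_d.png

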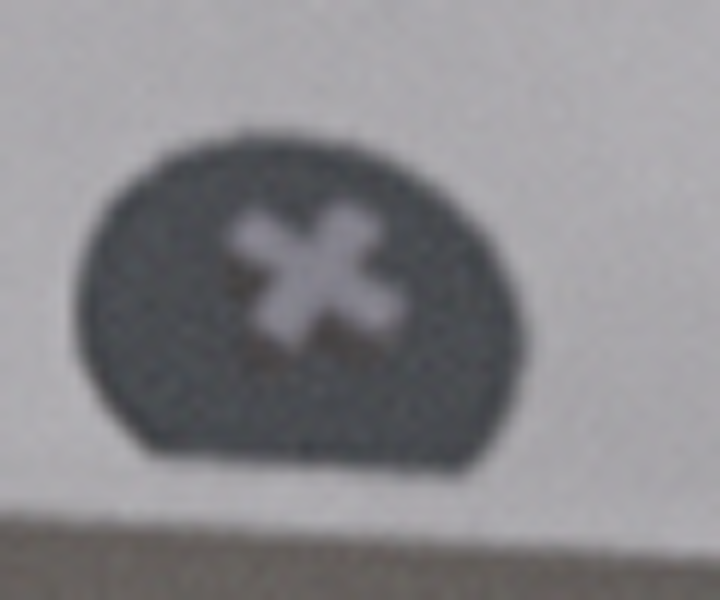

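View pics/w3.png

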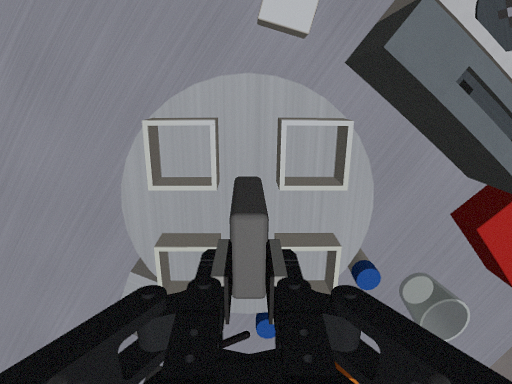

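Run:
```python
from h import *
def corners():
    out=[]
    for k in range(4):
        Rz=R.from_euler('z',90*k,degrees=True).as_matrix()
        out.append([Rz@[.018,.005,.032],Rz@[.018,-.005,.032]])
    return out
C=corners()
ct=camera('top'); cs=camera('scene')
# top: image up=+x, right=-y. arms: UL ~ +x+y (yaw 45, k=0), LL: -x+y (k=1), LR k=2, UR k=3
top={0:[(168,222),(192,196)],1:[(212,335),(178,315)],2:[(308,275),(284,320)],3:[(268,182),(300,200)]}
o={0:(155,165),}
def run(c,d,off,x0):
    loc=[];pix=[]
    for k,ps in d.items():
        loc.append(np.mean(C[k],0)); pix.append((off[0]+(np.mean([p[0] for p in ps])-6)/12,off[1]+(np.mean([p[1] for p in ps])-6)/12))
    return fit(c,None,loc,pix,x0)
run(ct,top,(155,165),[.589,.13,45])
# scene: image right=+y, down=+x. LR=+x+y k=0, UR=-x+y k=1, UL k=2, LL k=3
sc={0:[(408,300),(385,335)],1:[(340,203),(380,225)],2:[(228,240),(250,208)],3:[(255,318),(295,350)]}
run(cs,sc,(325,185),[.589,.13,45])
```

```text
fit [ 0.5896  0.1301 54.5027] rms px 0.28
fit [ 0.5858  0.1295 54.9196] rms px 0.13
```

Run:
```python
from h import *
to(.73,.033,.26,144.7)
```

```text
now [ 0.4369 -0.2046  0.2413] yaw 125.14 shift [ 0.129  1.882 -0.099] rot [-0.002 -0.014 -0.326] t 7.02
```

Emit:
arm_command(motion="0.01 0.1 -0.03 0 0 0 0; 0.01 0.17 -0.02 0 0 0 0; 0.01 0.2 -0.01 0 0 0 0; 0.01 0.2 -0.01 0 0 0 0; 0.01 0.2 -0.01 0 0 0 0; 0.01 0.2 -0.01 0 0 0 0; 0.02 0.2 -0.01 0 0 0 0; 0.02 0.2 0 0 0 0 0; 0.02 0.2 0 0 0 0 0; 0.01 0.15 0 0 0 0 0")

```text
time_s: 7.85
eef_pos: [0.7219, 0.0325, 0.2367]
eef_rot: [-0.022, 0.466, 0.885, -0.002]
wrist_force: [0.3, -0.6, -3.1]
opening: 0.183
```

Emit:
arm_command(motion="0 0 0 0 0 -0.06 0; 0 0 0 0 0 -0.1 0; 0 0 0 0 0 -0.1 0; 0 0 0 0 0 -0.06 0; 0 0 0 0 0 0 0")

```text
time_s: 8.27
eef_pos: [0.722, 0.042, 0.2173]
eef_rot: [-0.033, 0.3, 0.953, 0.001]
wrist_force: [0.2, -0.5, -5.6]
opening: 0.186
```

Run:
```python
from h import *
to(.73,.033,.26,144.7)
T=tcp(); np.save('T_w4.npy',T); c=snap('wrist','w4'); print(w2p(c,[.589,.13,.032],T))
```

```text
now [0.722  0.042  0.2173] yaw 145.02 shift [-0.045 -0.018 -0.216] rot [-0.018 -0.061  0.006] t 8.27
[248.26202568  27.98956102]
```

View pics/w4.png

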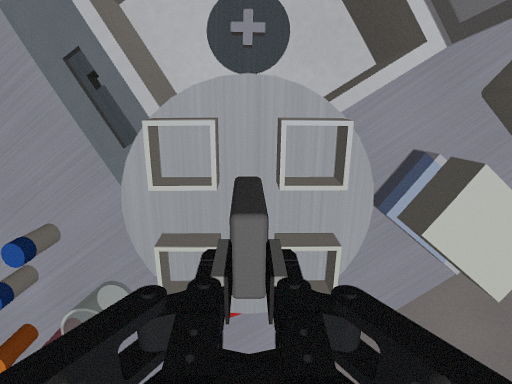

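Run:
```python
from h import *
im=cv2.cvtColor(cv2.imread('pics/w4.png'),cv2.COLOR_BGR2RGB)
crop(im,'w4c',205,0,290,72,9)
crop(im,'w4s',55,35,145,155,5)
```

```text
(no output)
```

View pics/w4c.png

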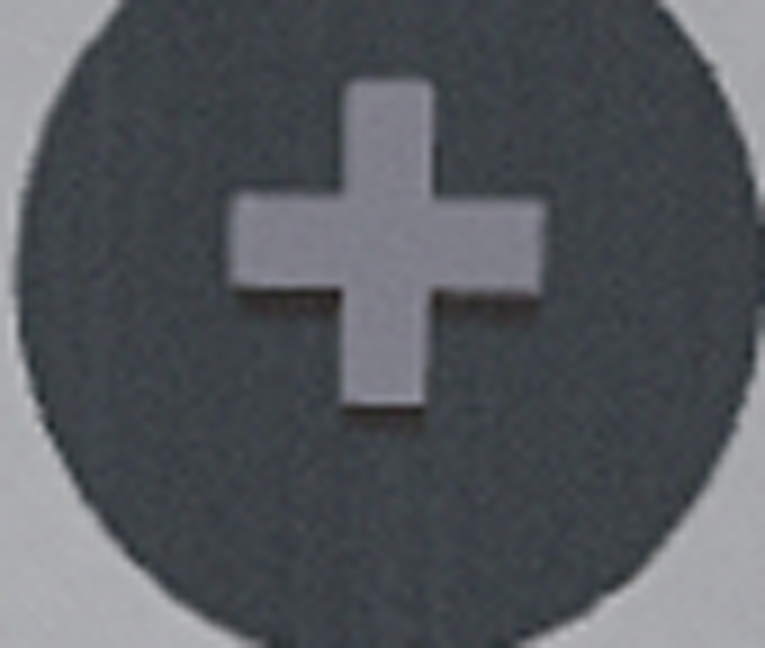

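View pics/w4s.png

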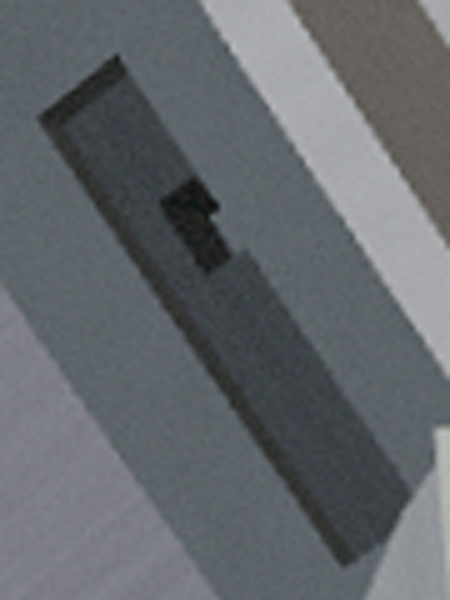

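Run:
```python
from h import *
T=np.load('T_w4.npy'); c=camera('wrist')
a,b,z=.018,.005,.032
loc=[[a,b,z],[a,-b,z],[b,-a,z],[-b,-a,z],[-a,-b,z],[-a,b,z],[-b,a,z],[b,a,z]]
pix=[(348,80),(434,80),(548,200),(540,296),(426,408),(342,405),(228,290),(232,195)]
pix=[(205+(u-4)/9,(v-4)/9) for u,v in pix]
x=fit(c,T,loc,pix,[.589,.13,145])
# held carousel relative: pockets in w4 image, z relative to underside
im=cv2.cvtColor(cv2.imread('pics/w4.png'),cv2.COLOR_BGR2RGB)
crop(im,'w4k',115,60,385,320,3)
# slot
q=[(40,118),(120,55),(345,565),(412,495)]
for p in q: print(p2w(c,55+(p[0]-2)/5,35+(p[1]-2)/5,.12,T).round(4))
for p in [(163,200),(197,178),(218,213),(230,252),(208,273)]: print('hole',p2w(c,55+(p[0]-2)/5,35+(p[1]-2)/5,.098,T).round(4))
```

```text
fit [5.875000e-01 1.301000e-01 1.436709e+02] rms px 0.28
[ 0.5357 -0.0201  0.12  ]
[ 0.5366 -0.0024  0.12  ]
[ 0.6248 -0.0241  0.12  ]
[ 0.6224 -0.0069  0.12  ]
hole [ 0.5501 -0.0187  0.098 ]
hole [ 0.551  -0.0111  0.098 ]
hole [ 0.5581 -0.0118  0.098 ]
hole [ 0.5647 -0.0144  0.098 ]
hole [ 0.5651 -0.0201  0.098 ]
```

View pics/w4k.png

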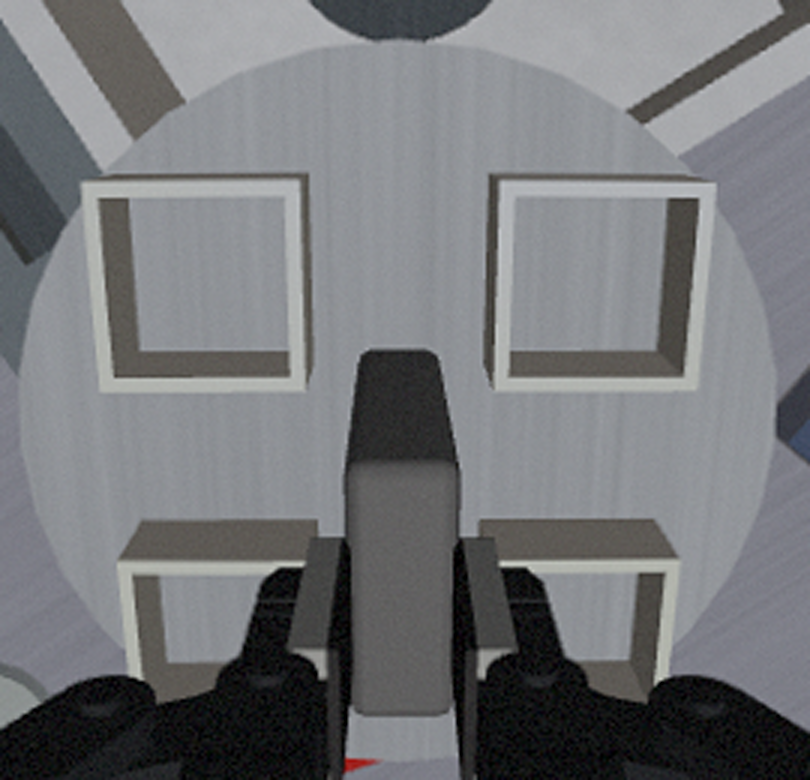

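```bash
cat > heldfit.py <<'E'
from h import *
def held(c,UL,UR,H,off,k):
    T0=np.diag([1.,-1,-1,1])
    loc=[];pix=[]
    for sy,ps in ((1,UL),(-1,UR)):
        for (dx,dy),p in zip([(1,1),(1,-1),(-1,-1),(-1,1)],ps):
            loc.append([.04+.021*dx,.04*sy+.021*dy,.048]); pix.append(p)
    for (a,b),p in zip([(1,1),(1,-1),(-1,-1),(-1,1)],H):
        loc.append([.023*a,.009*b,.1]);pix.append(p)
    pix=[(off[0]+(u-k/2)/k,off[1]+(v-k/2)/k) for u,v in pix]
    return fit(c,T0,loc,pix,[0,0,0,-.065],True)
E
python3 - <<'E'
from heldfit import *
c=camera('wrist')
held(c,[(82,182),(305,178),(306,390),(101,392)],[(497,178),(716,184),(697,390),(494,391)],[(347,463),(458,463),(450,716),(355,713)],(115,60),3)
to(.5875,.1301,.26,143.7)
E
```

```text
fit [ 0.0027  0.0007 -0.0615 -0.0663] rms px 1.1
now [0.7221 0.0415 0.2185] yaw 144.72 shift [ 0.817 -0.03  -0.156] rot [-0.018 -0.059  0.018] t 8.42
```

Emit:
arm_command(motion="0.04 0 -0.08 -0.01 -0.03 0.01 0; 0.1 0 -0.08 -0.01 -0.03 0.01 0; 0.12 -0.01 -0.05 0 -0.01 0 0; 0.14 -0.01 -0.03 0 0 0 0; 0.14 -0.01 -0.03 0 0 0 0; 0.12 0 -0.03 0 0 0 0; 0.07 0 -0.02 0 0 0 0; 0.04 0 0 0 0 0 0; 0 0 0 0 0 0 0; 0 0 0 0 0 0 0")

```text
time_s: 9.25
eef_pos: [0.5908, 0.128, 0.2833]
eef_rot: [0.008, 0.325, 0.946, -0.001]
wrist_force: [-0.1, -0.3, -4.1]
opening: 0.184
```

Run:
```python
from h import *
to(.5901,.1291,.26,143.7)
print(get_obs()['wrist_force'],get_obs()['torque'],get_obs()['q'].round(2))
```

```text
now [0.5908 0.128  0.2833] yaw 142.1 shift [0.008 0.002 0.116] rot [ 0.003  0.014 -0.027] t 9.25
[-0.13723606 -0.28797506 -4.13203486] [ 0.02308585 -0.01305643  0.00201273] [ 0.02  0.18  1.45 -0.01  1.5  -0.89]
```

Emit:
arm_command(motion="0.008 0.002 0.06 0.003 0.014 -0.027 0; 0 0 0.1 0 0 0 0; 0 0 0.12 0 0 0 0; 0 0 0.12 0 0 0 0; 0 0 0.12 0 0 0 0; 0 0 0.1 0 0 0 0; 0 0 0.05 0 0 0 0; 0 0 0 0 0 0 0; 0 0 0 0 0 0 0")

```text
time_s: 10.0
eef_pos: [0.5986, 0.121, 0.1425]
eef_rot: [0.002, 0.317, 0.948, -0.0]
wrist_force: [0.1, -0.5, -4.1]
opening: 0.19
```

Run:
```python
from h import *
to(.5901,.1291,.13,143.7)
print(get_obs()['wrist_force'],get_obs()['torque'])
```

```text
now [0.5986 0.121  0.1425] yaw 143.05 shift [0.059 0.007 0.062] rot [ 0.001  0.005 -0.011] t 10.0
[ 0.14153846 -0.51098249 -4.08123224] [-0.00440273 -0.03170763 -0.04092914]
```

Emit:
arm_command(motion="0.06 0.007 0.03 0.001 0.005 -0.011 0; 0 0 0.03 0 0 0 0; 0 0 0 0 0 0 0; 0 0 0 0 0 0 0")

```text
time_s: 10.33
eef_pos: [0.592, 0.1297, 0.1331]
eef_rot: [0.002, 0.311, 0.95, 0.001]
wrist_force: [-0.5, -0.6, -4.1]
opening: 0.189
```

Run:
```python
from h import *
to(.5901,.1291,.11,143.7)
```

```text
now [0.592  0.1297 0.1331] yaw 143.72 shift [ 0.006 -0.009  0.116] rot [0.003 0.004 0.   ] t 10.33
```

Emit:
arm_command(motion="0.006 -0.009 0.04 0.003 0.004 0 0; 0 0 0.04 0 0 0 0; 0 0 0.03 0 0 0 0; 0 0 0 0 0 0 0")

```text
time_s: 10.67
eef_pos: [0.5915, 0.1294, 0.1117]
eef_rot: [0.002, 0.311, 0.95, 0.001]
wrist_force: [-0.7, 0.7, -5.5]
opening: 0.19
```

Run:
```python
from h import *
to(.5901,.1291,.105,143.7)
```

```text
now [0.5915 0.1294 0.1117] yaw 143.77 shift [ 0.005 -0.005  0.033] rot [0.003 0.003 0.001] t 10.67
```

Emit:
arm_command(motion="0.006 -0.005 0.02 0.003 0.003 0.001 0; 0.003 0 0.02 0 0 0 0; 0 0 0.02 0 0 0 0; 0 0 0.02 0 0 0 0")

```text
time_s: 11.0
eef_pos: [0.5897, 0.1295, 0.0945]
eef_rot: [0.0, 0.312, 0.95, -0.0]
wrist_force: [0.8, -0.5, -4.7]
opening: 0.188
```

Run:
```python
from h import *
to(.5901,.1291,.082,143.7); o=get_obs(); print(o['wrist_force'],o['torque'])
```

```text
now [0.5897 0.1295 0.0945] yaw 143.69 shift [-0.003 -0.001  0.063] rot [-0.  0. -0.] t 11.0
[ 0.76454876 -0.51324278 -4.67764848] [-0.02139691 -0.05301026 -0.01596169]
```

Emit:
arm_command(motion="0 0 0.02 0 0 0 0; 0 0 0.02 0 0 0 0; 0 0 0.02 0 0 0 0; 0 0 0.01 0 0 0 0")

```text
time_s: 11.33
eef_pos: [0.5903, 0.1292, 0.081]
eef_rot: [0.001, 0.311, 0.95, -0.0]
wrist_force: [-10.5, -1.6, 27.1]
opening: 0.187
```

Run:
```python
from h import *
to(.5901,.1291,.082,143.7); o=get_obs(); print(o['wrist_force'],o['torque'])
```

```text
now [0.5903 0.1292 0.081 ] yaw 143.7 shift [ 0.    -0.001 -0.005] rot [-0.     0.001  0.   ] t 11.33
[-10.5422305   -1.59637202  27.06141956] [-0.37579153  1.97530159  0.05081651]
```

Emit:
arm_command(motion="0 0 0 0 0 0 0.5; 0 0 0 0 0 0 0.5; 0 0 0 0 0 0 0.5; 0 0 0 0 0 0 0.5; 0 0 -0.05 0 0 0 0.5; 0 0 -0.12 0 0 0 0.5; 0 0 -0.16 0 0 0 0.5; 0 0 -0.18 0 0 0 0.5; 0 0 -0.18 0 0 0 0.5; 0 0 -0.12 0 0 0 0.5")

```text
time_s: 12.17
eef_pos: [0.5876, 0.1292, 0.2475]
eef_rot: [-0.003, 0.312, 0.95, -0.002]
wrist_force: [1.1, 0.1, 0.1]
opening: 0.5
```

Run:
```python
from h import *
to(.5901,.1291,.25,143.7)
T=tcp(); np.save('T_w5.npy',T); c=snap('wrist','w5');
```

```text
now [0.5876 0.1292 0.2475] yaw 143.69 shift [-0.01   0.007 -0.013] rot [-0.005 -0.005 -0.   ] t 12.17
```

View pics/w5.png

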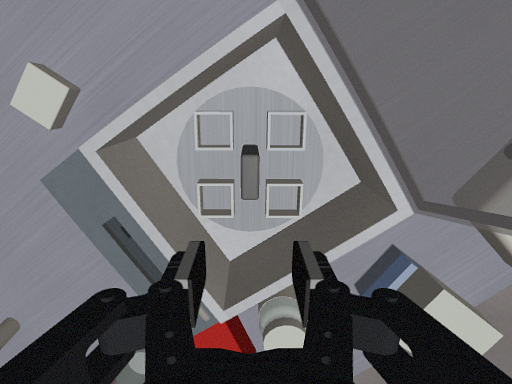

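Run:
```python
from h import *
im=cv2.cvtColor(cv2.imread('pics/w5.png'),cv2.COLOR_BGR2RGB)
crop(im,'w5c',165,75,335,240,4)
```

```text
(no output)
```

View pics/w5c.png

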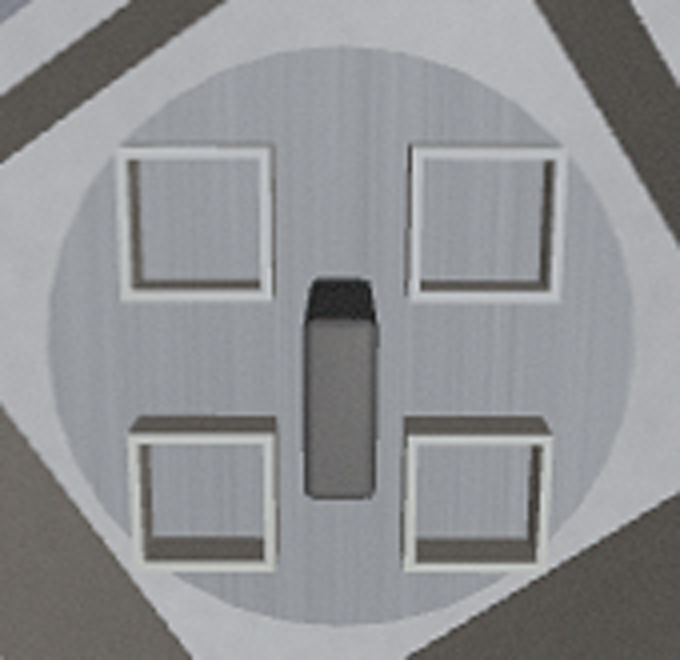

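Run:
```python
from h import *
T=np.load('T_w5.npy'); c=camera('wrist')
px={'UL':[(116,149),(272,147),(274,300),(120,301)],'UR':[(413,146),(566,147),(560,302),(413,300)],'LL':[(128,435),(275,434),(275,571),(139,571)],'LR':[(405,436),(553,436),(546,571),(404,571)]}
loc=[];pix=[]
for k,(sx,sy) in {'UL':(1,1),'UR':(1,-1),'LL':(-1,1),'LR':(-1,-1)}.items():
    for (dx,dy),p in zip([(1,1),(1,-1),(-1,-1),(-1,1)],px[k]):
        loc.append([.04*sx+.021*dx,.04*sy+.021*dy,.048]); pix.append((165+(p[0]-2)/4,75+(p[1]-2)/4))
for (a,b),p in zip([(1,1),(1,-1),(-1,-1),(-1,1)],[(305,322),(376,322),(374,497),(305,497)]):
    loc.append([.023*a,.009*b,.1]);pix.append((165+(p[0]-2)/4,75+(p[1]-2)/4))
x=fit(c,T,loc,pix,[.589,.13,143.7,.016],True)
for k in range(4):
    Rz=R.from_euler('z',x[2]+45+90*k,degrees=True).as_matrix(); print(k,(Rz@[.04*2**.5,0,0]+[x[0],x[1],0]).round(4))
# tubes from top
c=camera('top'); 
for t in [(152,211),(231,182),(297,272)]: print(p2w(c,255+(t[0]-1.5)/3,95+(t[1]-1.5)/3,.075).round(4))
```

```text
fit [5.865000e-01 1.301000e-01 1.436018e+02 1.450000e-02] rms px 0.51
0 [0.5306 0.1217 0.    ]
1 [0.595  0.0742 0.    ]
2 [0.6425 0.1386 0.    ]
3 [0.5781 0.1861 0.    ]
[ 0.6336 -0.2294  0.075 ]
[ 0.6591 -0.3013  0.075 ]
[ 0.5764 -0.3569  0.075 ]
```

Run:
```python
from h import *
c=camera('top')
for n,t in dict(t0=(152,211),t1=(231,182),t2=(297,272),o1=(308,105),o2=(314,191),p1=(230,74),p2=(388,166)).items(): print(n,p2w(c,255+(t[0]-1.5)/3,95+(t[1]-1.5)/3,.075).round(4))
print('beaker',p2w(c,255+135/3,95+72/3,.08).round(4))
to(.64,-.058,.2,143.6)
```

```text
t0 [ 0.6336 -0.2294  0.075 ]
t1 [ 0.6591 -0.3013  0.075 ]
t2 [ 0.5764 -0.3569  0.075 ]
o1 [ 0.7299 -0.3751  0.075 ]
o2 [ 0.6498 -0.3761  0.075 ]
p1 [ 0.76  -0.305  0.075]
p2 [ 0.6721 -0.4453  0.075 ]
beaker [ 0.7599 -0.2192  0.08  ]
now [0.5872 0.1292 0.2444] yaw 143.68 shift [-0.768 -0.597  0.221] rot [-0.005 -0.006  0.001] t 12.37
```

Emit:
arm_command(motion="-0.08 -0.06 0 0 0 0 0.6; -0.14 -0.11 0 0 0 0 0.6; -0.14 -0.11 0 0 0 0 0.6; -0.14 -0.11 0.03 0 0 0 0.6; -0.14 -0.11 0.05 0 0 0 0.6; -0.1 -0.07 0.07 0 0 0 0.6; -0.03 -0.03 0.05 0 0 0 0.6; 0 0 0.02 0 0 0 0.6; 0 0 0 0 0 0 0.6")

```text
time_s: 13.12
eef_pos: [0.6329, -0.0625, 0.1833]
eef_rot: [-0.015, 0.31, 0.951, -0.002]
wrist_force: [-0.2, -0.0, -0.5]
opening: 0.599
```

Run:
```python
from h import *
to(.64,-.058,.2,143.6)
T=tcp(); np.save('T_w6.npy',T); c=snap('wrist','w6'); np.save('w6.npy',c['img'])
p=[w2p(c,x,T) for x in ([.536,-.011,.12],[.625,-.015,.12])]; print(p)
x0,x1=int(min(a[0] for a in p))-30,int(max(a[0] for a in p))+30
y0,y1=max(0,int(min(a[1] for a in p))-35),int(max(a[1] for a in p))+35
print(x0,y0,x1,y1); crop(c['img'],'w6c',max(0,x0),y0,x1,y1,5)
```

```text
now [ 0.6329 -0.0625  0.1833] yaw 143.92 shift [-0.013  0.038 -0.085] rot [-0.013 -0.027  0.006] t 13.12
[array([227.81745079,  51.70509266]), array([295.70118763, 158.37675515])]
197 16 325 193
```

View pics/w6c.png

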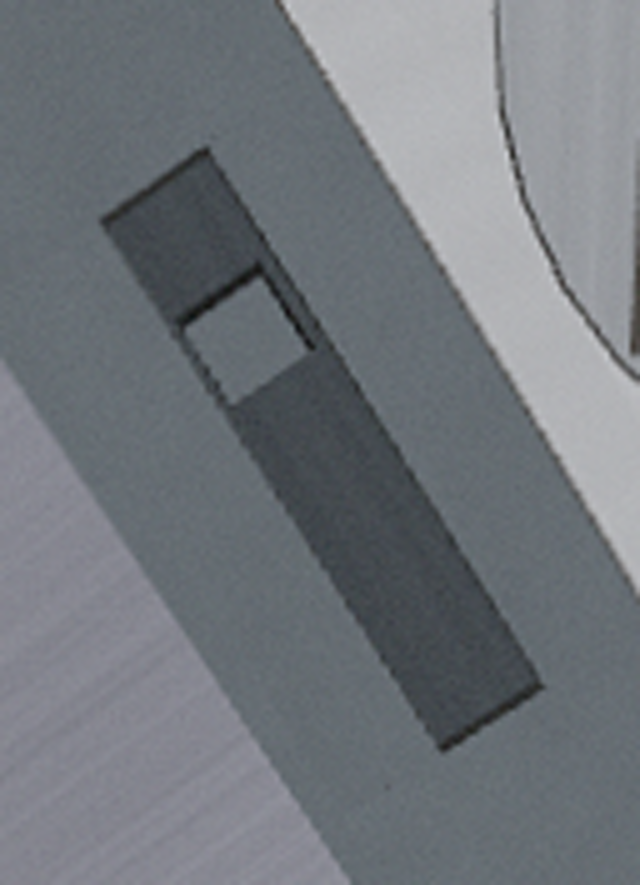

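View pics/w6.png

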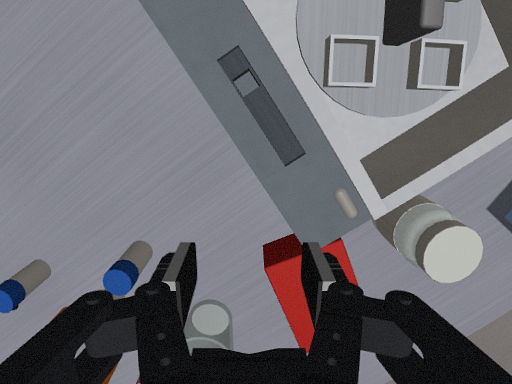

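Run:
```python
from h import *
T=np.load('T_w6.npy'); c=camera('wrist')
f=lambda u,v,z:p2w(c,197+(u-2.5)/5,16+(v-2.5)/5,z,T)
S=[f(*p,.12) for p in [(100,220),(208,148),(545,687),(442,752)]]
H=[f(*p,.098) for p in [(180,325),(260,270),(318,348),(232,408)]]
for a in S+H: print(a.round(4))
s=np.mean(S,0);h=np.mean(H,0); print('slot',s,'hole',h)
e=(S[3]+S[2]-S[0]-S[1])/2; print('len',np.linalg.norm(e),'yaw',np.degrees(np.arctan2(e[1],e[0])), 'along',(h-s)[:2]@e[:2]/np.linalg.norm(e[:2]),'across',(h-s)[:2]@np.array([-e[1],e[0]])/np.linalg.norm(e[:2]))
for i in range(4): print(np.linalg.norm(H[i]-H[i-1]))
to(.6336,-.2294,.2,143.6)
```

```text
[ 0.5354 -0.0204  0.12  ]
[ 0.5367 -0.0027  0.12  ]
[ 0.6259 -0.0068  0.12  ]
[ 0.625  -0.0247  0.12  ]
[ 0.5511 -0.02    0.098 ]
[ 0.5519 -0.0053  0.098 ]
[ 0.5664 -0.0049  0.098 ]
[ 0.5658 -0.0209  0.098 ]
slot [ 0.58074954 -0.01366231  0.12      ] hole [ 0.55881217 -0.01274105  0.098     ]
len 0.08942743412426504 yaw -2.6970662060700032 along -0.02195642677541908 across -0.00011202318823268044
0.014721014524575944
0.014680185106774487
0.014538304288702904
0.016002099274466847
now [ 0.6335 -0.0616  0.1848] yaw 144.02 shift [-0.491 -0.68  -0.08 ] rot [-0.013 -0.025  0.007] t 13.22
```

Emit:
arm_command(motion="-0.08 -0.12 -0.04 -0.01 -0.02 0 0.6; -0.1 -0.14 -0.02 0 0 0 0.6; -0.1 -0.14 0 0 0 0 0.6; -0.1 -0.14 0 0 0 0 0.6; -0.08 -0.1 0 0 0 0 0.6; -0.03 -0.04 0 0 0 0 0.6; 0 0 0 0 0 0 0.6")

```text
time_s: 13.8
eef_pos: [0.6378, -0.2207, 0.2042]
eef_rot: [0.002, 0.299, 0.954, 0.0]
wrist_force: [0.3, 0.0, -0.0]
opening: 0.602
```

Run:
```python
from h import *
to(.6336,-.2294,.2,143.6)
T=tcp(); np.save('T_w7.npy',T); c=snap('wrist','w7')
for t in ([ 0.6336,-0.2294],[ 0.6591,-0.3013],[.5764,-.3569]): print(w2p(c,t+[.075],T).round(1))
```

```text
now [ 0.6378 -0.2207  0.2042] yaw 145.17 shift [-0.008 -0.048  0.021] rot [0.002 0.003 0.026] t 13.8
[238.8 180.5]
[196.1 239.1]
[102.7 205.8]
```

View pics/w7.png

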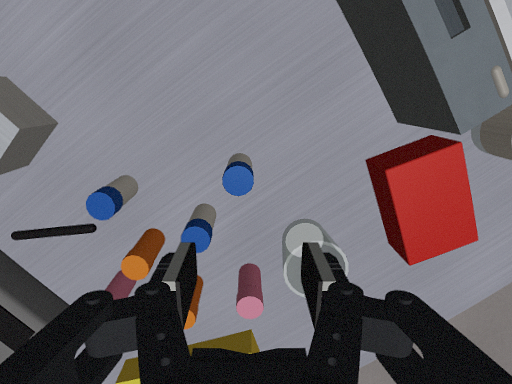

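Run:
```python
from h import *
T=np.load('T_w7.npy'); c=camera('wrist')
for n,p in [('t0',(238,181.5)),('t1',(196,238.5)),('t2',(101.5,206))]: print(n,p2w(c,*p,.075,T).round(4))
to(.6336,-.2294,.045,143.6)
```

```text
t0 [ 0.634  -0.2306  0.075 ]
t1 [ 0.6585 -0.301   0.075 ]
t2 [ 0.5758 -0.3581  0.075 ]
now [ 0.6378 -0.2184  0.204 ] yaw 145.27 shift [-0.012 -0.059  0.795] rot [0.002 0.002 0.028] t 13.9
```

Emit:
arm_command(motion="-0.012 -0.059 0.06 0.002 0.002 0.028 0.6; 0 0 0.12 0 0 0 0.6; 0 0 0.14 0 0 0 0.6; 0 0 0.12 0 0 0 0.6; 0 0 0.06 0 0 0 0.6; 0 0 0 0 0 0 0.6; 0 0 0 0 0 0 0.6")

```text
time_s: 14.48
eef_pos: [0.6334, -0.2199, 0.0994]
eef_rot: [0.0, 0.311, 0.95, 0.001]
wrist_force: [0.0, 0.8, 0.1]
opening: 0.601
```

Run:
```python
from h import *
to(.634,-.230,.045,143.6)
```

```text
now [ 0.6334 -0.2199  0.0994] yaw 143.79 shift [-0.033 -0.039  0.272] rot [ 0.001 -0.     0.003] t 14.48
```

Emit:
arm_command(motion="-0.033 -0.039 0 0 0 0 0.6; 0 0 0 0 0 0 0.6; 0 0 0 0 0 0 0.6")

```text
time_s: 14.73
eef_pos: [0.6356, -0.2306, 0.1021]
eef_rot: [0.002, 0.31, 0.951, 0.0]
wrist_force: [-0.5, -0.7, 0.2]
opening: 0.604
```

Run:
```python
from h import *
to(.634,-.230,.045,143.6)
```

```text
now [ 0.6356 -0.2306  0.1021] yaw 143.85 shift [ 0.009 -0.003  0.286] rot [0.001 0.003 0.004] t 14.73
```

Emit:
arm_command(motion="0.01 -0.003 0.05 0 0.002 0.004 0.6; 0 0 0.08 0 0 0 0.6; 0 0 0.08 0 0 0 0.6; 0 0 0.05 0 0 0 0.6; 0 0 0.026 0 0 0 0.6; 0 0 0 0 0 0 0.6; 0 0 0 0 0 0 0.2; 0 0 0 0 0 0 0.2; 0 0 0 0 0 0 0.2; 0 0 0 0 0 0 0.2")

```text
time_s: 15.57
eef_pos: [0.6382, -0.2339, 0.0493]
eef_rot: [0.007, 0.314, 0.949, -0.001]
wrist_force: [0.6, 0.0, -0.7]
opening: 0.199
```

Run:
```python
from h import *
to(.634,-.230,.045,143.6); print(get_obs()['opening'],get_obs()['wrist_force'])
```

```text
now [ 0.6382 -0.2339  0.0493] yaw 143.43 shift [0.029 0.003 0.021] rot [ 0.003  0.013 -0.003] t 15.57
0.19893112603149074 [ 0.63495546  0.02152748 -0.66334923]
```

Run:
```python
from h import *
c=snap('wrist','w8'); c=snap('scene','s8'); crop(c['img'],'s8c',100,130,300,290,4)
```

```text
(no output)
```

View pics/w8.png

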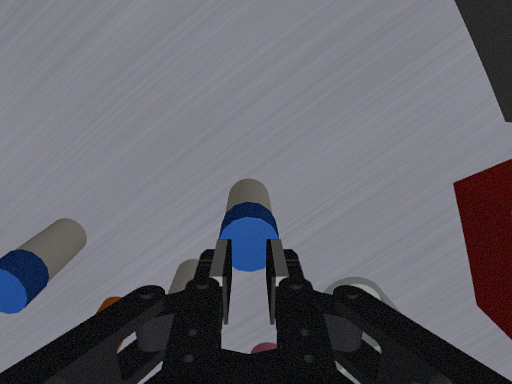

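View pics/s8c.png

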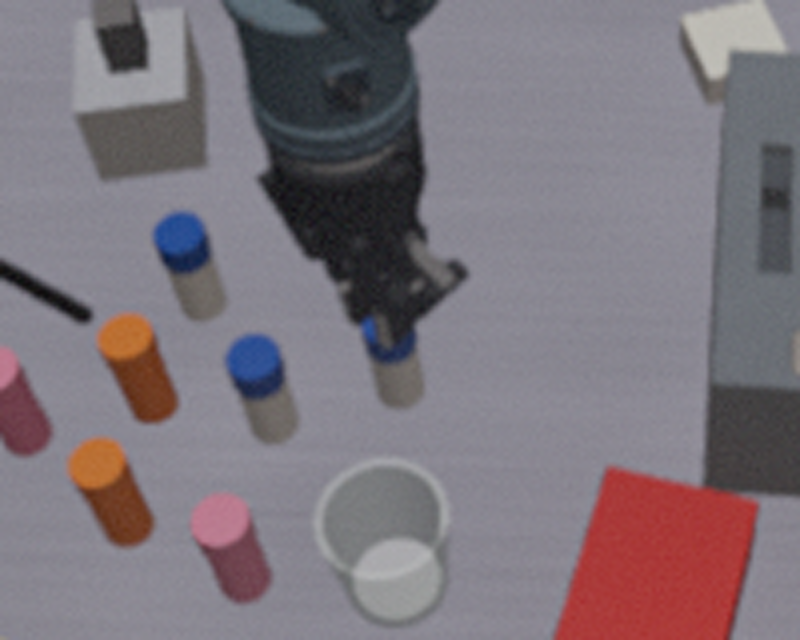

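Emit:
arm_command(motion="0 0 0 0 0 0 0.6; 0 0 0 0 0 0 0.6; 0 0 0 0 0 0 0.6; 0 0 0 0 0 0 0.6")

```text
time_s: 16.0
eef_pos: [0.6389, -0.2342, 0.0505]
eef_rot: [0.008, 0.314, 0.949, -0.001]
wrist_force: [0.0, -0.4, -1.0]
opening: 0.605
```

Run:
```python
from h import *
T=tcp(); c=snap('wrist','w9'); to(.634,-.230,.045,143.6)
print(w2p(c,[.634,-.230,.075],T), p2w(c,249,240,.075,T))
g=T@np.array([0,0,-.03,1]); print(g, w2p(c,g[:3],T))
```

```text
now [ 0.6389 -0.2341  0.0505] yaw 143.44 shift [0.032 0.002 0.027] rot [ 0.003  0.015 -0.003] t 16.05
[250.24805989 243.45783492] [ 0.6320922  -0.22936079  0.075     ]
[ 0.63846377 -0.23394569  0.08052282  1.        ] [249.28944172 259.45316997]
```

View pics/w9.png

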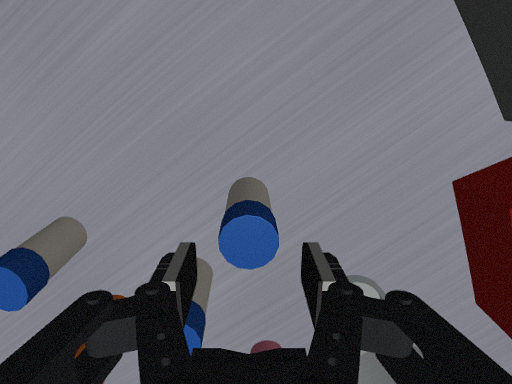

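Run:
```python
from h import *
c=camera('wrist'); I=np.eye(4)
for x in (-.011,.011):
  for y in (-.0255,.0255):
    print(x,y,[w2p(c,[x,y,z],I).round(0).tolist() for z in (-.008,-.019,-.03)])
im=cv2.cvtColor(cv2.imread('pics/w9.png'),cv2.COLOR_BGR2RGB); crop(im,'w9c',140,160,360,384,3)
im=cv2.cvtColor(cv2.imread('pics/w8.png'),cv2.COLOR_BGR2RGB); crop(im,'w8c',140,160,360,384,3)
```

```text
-0.011 -0.0255 [[204.0, 258.0], [202.0, 268.0], [199.0, 279.0]]
-0.011 0.0255 [[294.0, 258.0], [297.0, 268.0], [300.0, 279.0]]
0.011 -0.0255 [[202.0, 222.0], [199.0, 230.0], [196.0, 239.0]]
0.011 0.0255 [[296.0, 222.0], [299.0, 230.0], [302.0, 239.0]]
```

View pics/w8c.png

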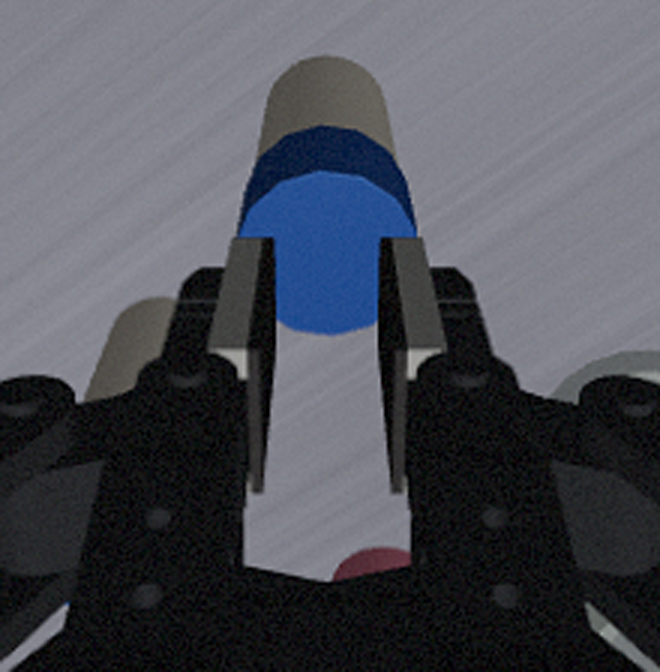

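View pics/w9c.png

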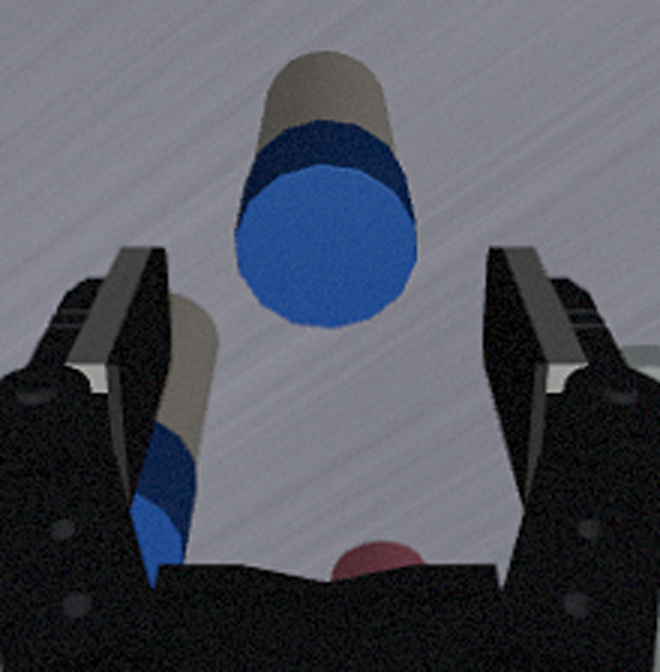

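Run:
```python
from h import *
to(.633,-.2298,.022,143.6)
```

```text
now [ 0.6388 -0.2341  0.0504] yaw 143.43 shift [ 0.039 -0.     0.142] rot [ 0.003  0.015 -0.003] t 16.1
```

Emit:
arm_command(motion="0.04 0 0 0.003 0.015 -0.003 0.6; 0 0 0 0 0 0 0.6; 0 0 0.05 0 0 0 0.6; 0 0 0.05 0 0 0 0.6; 0 0 0.04 0 0 0 0.6; 0 0 0 0 0 0 0.6")

```text
time_s: 16.6
eef_pos: [0.6314, -0.2286, 0.0193]
eef_rot: [-0.001, 0.312, 0.95, 0.0]
wrist_force: [-0.2, 0.7, -0.1]
opening: 0.6
```

Run:
```python
from h import *
to(.633,-.2298,.022,143.6)
c=snap('wrist','w10')
```

```text
now [ 0.6314 -0.2286  0.0193] yaw 143.64 shift [-0.01  -0.    -0.013] rot [-0.    -0.002  0.001] t 16.6
```

View pics/w10.png

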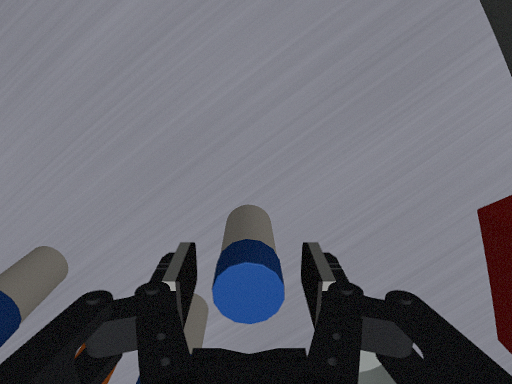

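Emit:
arm_command(motion="0 0 0 0 0 0 0; 0 0 0 0 0 0 0; 0 0 0 0 0 0 0; 0 0 0 0 0 0 0; 0 0 0 0 0 0 0; 0 0 0 0 0 0 0")

```text
time_s: 17.15
eef_pos: [0.6319, -0.229, 0.02]
eef_rot: [-0.001, 0.312, 0.95, 0.0]
wrist_force: [-0.7, -1.1, -1.3]
opening: 0.344
```

Run:
```python
from h import *
to(.633,-.2298,.25,143.6); print(get_obs()['opening'])
T=tcp(); c=snap('wrist','w11'); crop(c['img'],'w11c',160,160,340,384,3)
```

```text
now [ 0.6319 -0.229   0.02  ] yaw 143.63 shift [-0.006 -0.    -1.15 ] rot [-0.    -0.001  0.001] t 17.15
0.3435198520851333
```

View pics/w11c.png

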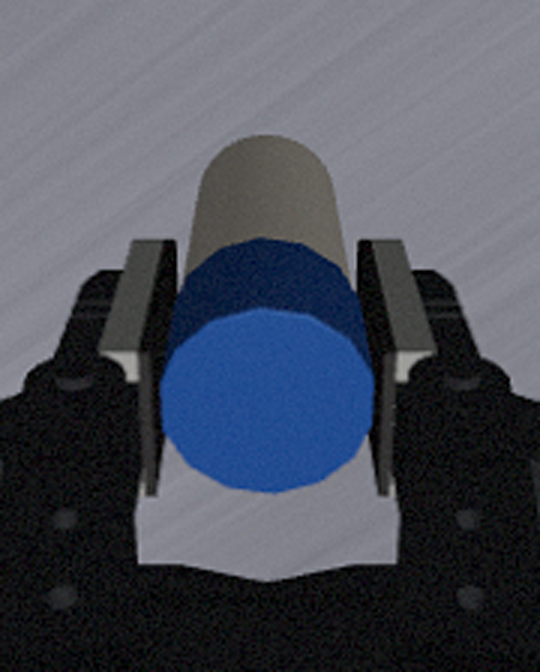

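Emit:
arm_command(motion="0 0 -0.06 0 0 0 0; 0 0 -0.12 0 0 0 0; 0 0 -0.16 0 0 0 0; 0 0 -0.18 0 0 0 0; 0 0 -0.18 0 0 0 0; 0 0 -0.14 0 0 0 0; 0 0 -0.1 0 0 0 0; 0 0 -0.06 0 0 0 0; 0 0 0 0 0 0 0")

```text
time_s: 17.95
eef_pos: [0.6306, -0.2281, 0.2351]
eef_rot: [-0.001, 0.312, 0.95, 0.0]
wrist_force: [0.1, -1.3, 0.0]
opening: 0.342
```

```bash
cat >> h.py <<'E'
def tube_off(c,u,v,hz=.055):
    """tool-frame x,y of the held cap's top centre (hz above TCP)"""
    M=np.array(c['mount']); p=cv2.undistortPoints(np.array([[[u,v]]],float),np.array(c['intrinsics']),np.array(c['distortion'])).ravel()
    d=M[:3,:3]@np.array([p[0],p[1],1]); return (M[:3,3]+d*(-hz-M[2,3])/d[2])[:2]
E
python3 - <<'E'
from h import *
print('open',get_obs()['opening'])
c=camera('wrist'); o=tube_off(c,160+266/3,160+400/3); print('off',o)
im=c['img']; crop(im,'w12',160,160,340,384,3)
Rz=R.from_euler('z',143.6,degrees=True).as_matrix()
d=Rz@[o[0],-o[1],0]
for k in range(4):
    Rk=R.from_euler('z',143.6+45+90*k,degrees=True).as_matrix(); P=Rk@[.04*2**.5,0,0]+[.587,.1301,0]; print(k,(P-d).round(4))
P=Rz@[-.04,-.04,0]
E
```

```text
open 0.3422832036085732
off [-0.0023761  -0.00031106]
0 [0.5293 0.1233 0.    ]
1 [0.5937 0.0758 0.    ]
2 [0.6412 0.1402 0.    ]
3 [0.5768 0.1877 0.    ]
```

View pics/w12.png

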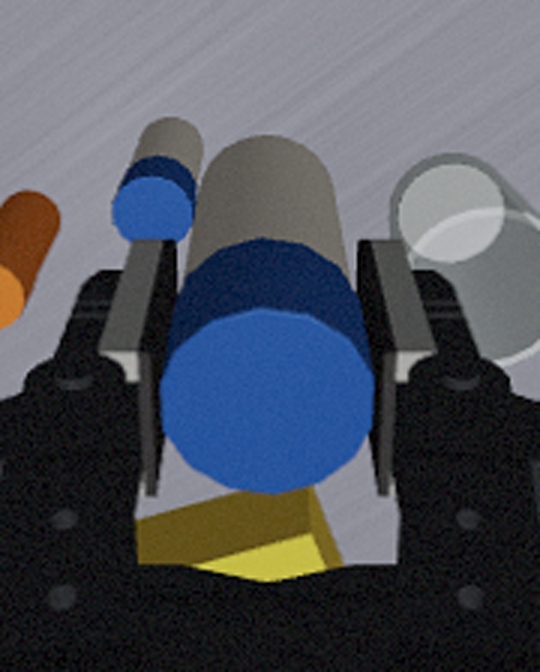

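Emit:
arm_command(motion="0.06 0.08 0 0 0 0 0; 0.1 0.15 0 0 0 0 0; 0.12 0.17 0 0 0 0 0; 0.12 0.17 0 0 0 0 0; 0.12 0.17 0 0 0 0 0; 0.12 0.17 0 0 0 0 0; 0.12 0.17 0 0 0 0 0; 0.12 0.17 0 0 0 0 0; 0.1 0.15 0 0 0 0 0; 0.05 0.08 0 0 0 0 0")

```text
time_s: 18.83
eef_pos: [0.633, 0.1356, 0.2203]
eef_rot: [-0.011, 0.318, 0.948, -0.002]
wrist_force: [0.4, -0.7, -1.2]
opening: 0.341
```

Run:
```python
from h import *
to(.6412,.1402,.15,143.6)
```

```text
now [0.633  0.1356 0.2203] yaw 142.91 shift [-0.026  0.047  0.351] rot [-0.01  -0.019 -0.011] t 18.83
```

Emit:
arm_command(motion="-0.026 0.04 0 -0.01 -0.019 -0.011 0; 0 0 0.04 0 0 0 0; 0 0 0.08 0 0 0 0; 0 0 0.1 0 0 0 0; 0 0 0.06 0 0 0 0; 0 0 0.02 0 0 0 0; 0 0 0 0 0 0 0")

```text
time_s: 19.42
eef_pos: [0.6375, 0.1399, 0.1486]
eef_rot: [-0.005, 0.31, 0.951, -0.002]
wrist_force: [-0.0, 0.4, -1.4]
opening: 0.345
```

Run:
```python
from h import *
to(.6412,.1402,.062,143.6)
T=tcp(); c=snap('wrist','w13')
```

```text
now [0.6375 0.1399 0.1486] yaw 143.87 shift [-0.017  0.015  0.433] rot [-0.007 -0.007  0.005] t 19.42
```

View pics/w13.png

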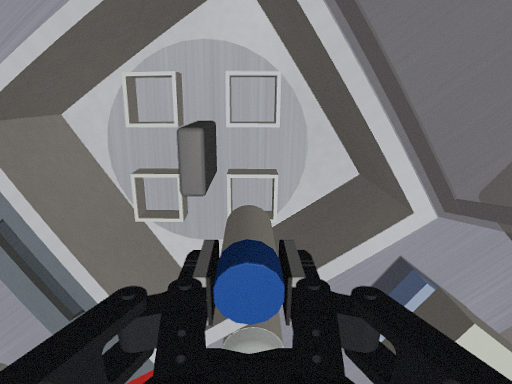

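Emit:
arm_command(motion="-0.017 0.015 0.04 -0.007 -0.007 0.005 0; 0 0 0.07 0 0 0 0; 0 0 0.07 0 0 0 0; 0 0 0.06 0 0 0 0; 0 0 0.02 0 0 0 0; 0 0 0 0 0 0 0")

```text
time_s: 19.97
eef_pos: [0.6458, 0.1381, 0.0958]
eef_rot: [0.004, 0.314, 0.949, 0.001]
wrist_force: [-1.2, 0.2, -0.5]
opening: 0.341
```

Run:
```python
from h import *
to(.6412,.1402,.062,143.6); print(get_obs()['wrist_force'])
T=tcp(); c=snap('wrist','w14')
```

```text
now [0.6458 0.1381 0.0958] yaw 143.36 shift [ 0.026 -0.006  0.169] rot [ 0.005  0.007 -0.004] t 19.97
[-1.20139197  0.21407361 -0.4756745 ]
```

View pics/w14.png

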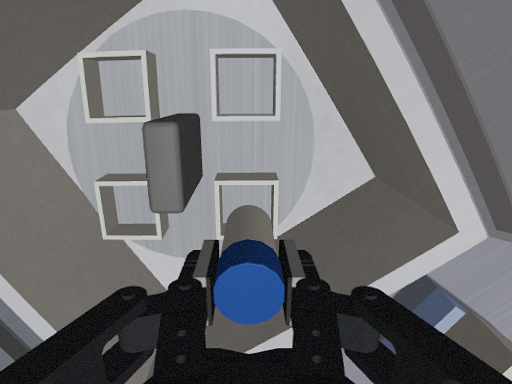

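Emit:
arm_command(motion="0.026 -0.006 0 0.005 0.007 -0.004 0; 0 0 0 0 0 0 0; 0 0 0.03 0 0 0 0; 0 0 0.04 0 0 0 0; 0 0 0.03 0 0 0 0")

```text
time_s: 20.43
eef_pos: [0.6435, 0.1411, 0.079]
eef_rot: [0.003, 0.312, 0.95, 0.001]
wrist_force: [0.2, 0.0, -2.1]
opening: 0.346
```

Run:
```python
from h import *
to(.6412,.1402,.062,143.6); print(get_obs()['wrist_force'])
```

```text
now [0.6435 0.1411 0.079 ] yaw 143.67 shift [ 0.007 -0.011  0.085] rot [0.004 0.004 0.001] t 20.43
[ 0.16806297  0.01007219 -2.1025085 ]
```

Emit:
arm_command(motion="0.01 -0.011 0.02 0.003 0.004 0 0; 0.003 0 0.02 0 0 0 0; 0 0 0.02 0 0 0 0; 0 0 0.015 0 0 0 0; 0 0 0.01 0 0 0 0")

```text
time_s: 20.85
eef_pos: [0.6404, 0.1407, 0.0605]
eef_rot: [0.001, 0.312, 0.95, 0.0]
wrist_force: [-1.7, -1.5, 16.3]
opening: 0.342
```

Run:
```python
from h import *
to(.6412,.1402,.062,143.6); print(get_obs()['wrist_force'])
```

```text
now [0.6404 0.1407 0.0605] yaw 143.68 shift [-0.004  0.    -0.007] rot [0.001 0.001 0.001] t 20.85
[-1.7077095 -1.5243183 16.3163871]
```

Emit:
arm_command(motion="0 0 -0.005 0 0 0 0.6; 0 0 0 0 0 0 0.6; 0 0 0 0 0 0 0.6; 0 0 0 0 0 0 0.6; 0 0 -0.05 0 0 0 0.6; 0 0 -0.1 0 0 0 0.6; 0 0 -0.15 0 0 0 0.6; 0 0 -0.18 0 0 0 0.6; 0 0 -0.18 0 0 0 0.6; 0 0 -0.1 0 0 0 0.6")

```text
time_s: 21.68
eef_pos: [0.6355, 0.1403, 0.2138]
eef_rot: [-0.006, 0.312, 0.95, -0.002]
wrist_force: [0.2, -0.5, 0.2]
opening: 0.6
```

Run:
```python
from h import *
to(.6585,-.301,.22,143.6)
T=tcp(); c=snap('wrist','w15'); c=snap('top','top15')
```

```text
now [0.6355 0.1403 0.2138] yaw 143.66 shift [-1.4   -1.71  -0.031] rot [-0.008 -0.01   0.001] t 21.68
```

View pics/w15.png

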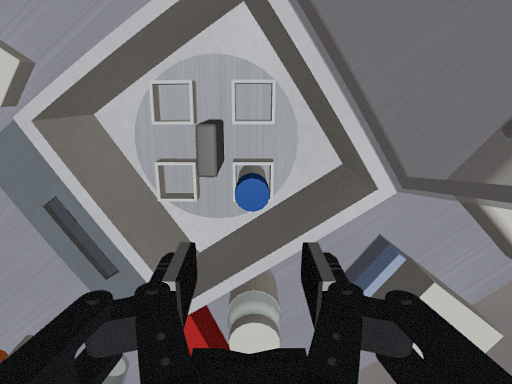

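View pics/top15.png

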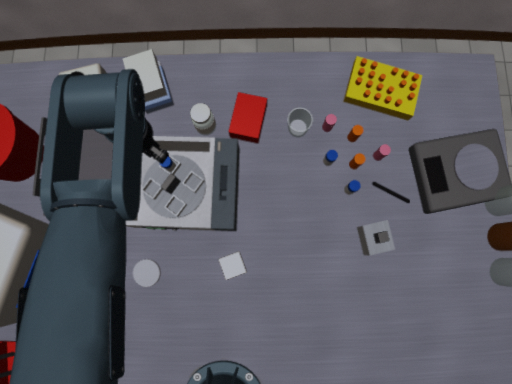

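Emit:
arm_command(motion="-0.06 -0.07 -0.02 -0.008 -0.01 0 0.6; -0.1 -0.13 -0.01 0 0 0 0.6; -0.13 -0.16 0 0 0 0 0.6; -0.13 -0.16 0 0 0 0 0.6; -0.13 -0.16 0 0 0 0 0.6; -0.13 -0.16 0 0 0 0 0.6; -0.13 -0.16 0 0 0 0 0.6; -0.13 -0.16 0 0 0 0 0.6; -0.13 -0.16 0 0 0 0 0.6; -0.13 -0.16 0 0 0 0 0.6")

```text
time_s: 22.62
eef_pos: [0.654, -0.2382, 0.219]
eef_rot: [0.0, 0.304, 0.953, 0.003]
wrist_force: [0.6, 0.2, 0.4]
opening: 0.597
```

Emit:
arm_command(motion="-0.1 -0.12 0 0 0 0 0.6; -0.06 -0.07 0 0 0 0 0.6; 0 0 0 0 0 0 0.6; 0 0 0 0 0 0 0.6")

```text
time_s: 22.95
eef_pos: [0.6539, -0.3005, 0.2141]
eef_rot: [-0.003, 0.309, 0.951, 0.003]
wrist_force: [-0.4, 0.8, -0.3]
opening: 0.601
```

Run:
```python
from h import *
to(.6585,-.301,.1,143.6)
T=tcp(); c=snap('wrist','w16'); print(w2p(c,[.6585,-.301,.075],T))
```

```text
now [ 0.6539 -0.3005  0.2141] yaw 143.96 shift [-0.024  0.009  0.57 ] rot [ 0.004 -0.006  0.006] t 22.95
[250.64123021 181.65491594]
```

View pics/w16.png

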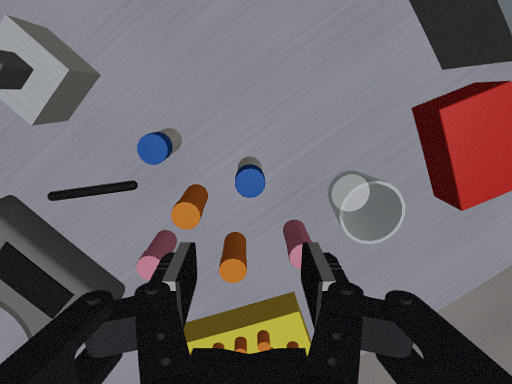

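Emit:
arm_command(motion="-0.024 0.009 0.06 0.004 -0.006 0.006 0.6; 0 0 0.12 0 0 0 0.6; 0 0 0.14 0 0 0 0.6; 0 0 0.12 0 0 0 0.6; 0 0 0.08 0 0 0 0.6; 0 0 0.02 0 0 0 0.6; 0 0 0 0 0 0 0.6")

```text
time_s: 23.58
eef_pos: [0.6619, -0.2895, 0.0991]
eef_rot: [0.0, 0.308, 0.952, -0.0]
wrist_force: [-0.8, -0.2, 0.8]
opening: 0.6
```

Run:
```python
from h import *
to(.6585,-.301,.022,143.6)
```

```text
now [ 0.6619 -0.2895  0.0991] yaw 144.17 shift [-0.019 -0.056  0.386] rot [0.    0.001 0.009] t 23.58
```

Emit:
arm_command(motion="-0.019 -0.056 0 0 0 0.009 0.6; 0 0 0 0 0 0 0.6; 0 0 0 0 0 0 0.6")

```text
time_s: 23.83
eef_pos: [0.6596, -0.2994, 0.1006]
eef_rot: [0.001, 0.311, 0.95, -0.0]
wrist_force: [-0.1, 0.3, 0.3]
opening: 0.601
```

Run:
```python
from h import *
to(.6585,-.301,.022,143.6)
```

```text
now [ 0.6596 -0.2994  0.1006] yaw 143.77 shift [ 0.    -0.01   0.393] rot [0.    0.002 0.003] t 23.83
```

Emit:
arm_command(motion="0 -0.01 0.06 0 0 0.003 0.6; 0 0 0.1 0 0 0 0.6; 0 0 0.1 0 0 0 0.6; 0 0 0.08 0 0 0 0.6; 0 0 0.04 0 0 0 0.6; 0 0 0.01 0 0 0 0.6; 0 0 0 0 0 0 0.6")

```text
time_s: 24.42
eef_pos: [0.663, -0.3068, 0.026]
eef_rot: [0.009, 0.314, 0.949, -0.002]
wrist_force: [0.5, -0.3, 0.3]
opening: 0.601
```

Run:
```python
from h import *
to(.6585,-.301,.022,143.6)
```

```text
now [ 0.663  -0.3068  0.026 ] yaw 143.39 shift [0.036 0.01  0.02 ] rot [ 0.001  0.017 -0.004] t 24.42
```

Emit:
arm_command(motion="0.036 0.01 0.01 0.001 0.017 -0.004 0.6; 0 0 0.01 0 0 0 0.6; 0 0 0 0 0 0 0.6")

```text
time_s: 24.67
eef_pos: [0.6591, -0.3014, 0.024]
eef_rot: [0.001, 0.312, 0.95, -0.0]
wrist_force: [0.4, 0.4, 0.1]
opening: 0.606
```

Run:
```python
from h import *
to(.6585,-.301,.022,143.6)
c=snap('wrist','w17')
```

```text
now [ 0.6591 -0.3014  0.024 ] yaw 143.63 shift [ 0.004 -0.     0.01 ] rot [-0.     0.001  0.   ] t 24.67
```

View pics/w17.png

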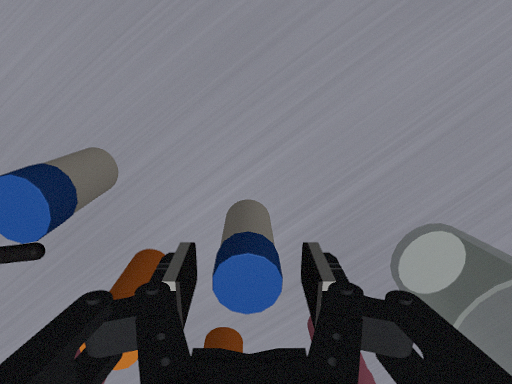

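Emit:
arm_command(motion="0.004 0 0.012 0 0 0 0.6; 0 0 0.01 0 0 0 0.6; 0 0 0 0 0 0 0; 0 0 0 0 0 0 0; 0 0 0 0 0 0 0; 0 0 0 0 0 0 0; 0 0 0 0 0 0 0; 0 0 0 0 0 0 0")

```text
time_s: 25.38
eef_pos: [0.6601, -0.3018, 0.022]
eef_rot: [0.003, 0.312, 0.95, -0.001]
wrist_force: [0.3, -1.7, -0.4]
opening: 0.343
```

Run:
```python
from h import *
to(.6585,-.301,.022,143.6)
c=snap('wrist','w18'); crop(c['img'],'w18c',160,160,340,384,3)
```

```text
now [ 0.6601 -0.3018  0.022 ] yaw 143.65 shift [ 0.009 -0.002  0.   ] rot [-0.     0.006  0.001] t 25.38
```

View pics/w18c.png

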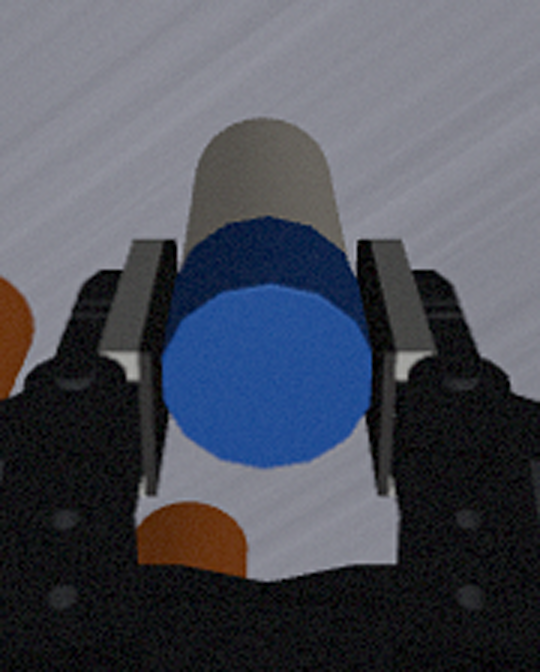

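Emit:
arm_command(motion="0 0 -0.06 0 0 0 0; 0 0 -0.12 0 0 0 0; 0 0 -0.16 0 0 0 0; 0 0 -0.18 0 0 0 0; 0 0 -0.18 0 0 0 0; 0 0 -0.14 0 0 0 0; 0 0 -0.1 0 0 0 0; 0 0 -0.06 0 0 0 0; 0 0 0 0 0 0 0")

```text
time_s: 26.18
eef_pos: [0.6569, -0.2994, 0.2334]
eef_rot: [-0.0, 0.312, 0.95, -0.0]
wrist_force: [0.4, -0.2, 0.3]
opening: 0.344
```

Run:
```python
from h import *
c=camera('wrist'); o=tube_off(c,160+267/3,160+376/3,.053); print('off',o)
Rz=R.from_euler('z',143.6,degrees=True).as_matrix()
d=Rz@[o[0],-o[1],0]
for k in range(4):
    Rk=R.from_euler('z',143.6+45+90*k,degrees=True).as_matrix(); P=Rk@[.04*2**.5,0,0]+[.587,.1301,0]; print(k,(P-d).round(4))
    if k==1: Q=P-d
to(Q[0],Q[1],.23,143.6)
```

```text
off [ 0.00022344 -0.00016784]
0 [0.5313 0.1216 0.    ]
1 [0.5957 0.0742 0.    ]
2 [0.6432 0.1386 0.    ]
3 [0.5788 0.186  0.    ]
now [ 0.6567 -0.2992  0.2321] yaw 143.65 shift [1.352 1.323 0.012] rot [-0.    -0.001  0.001] t 26.23
```

Emit:
arm_command(motion="0.07 0.07 -0.01 0 0 0 0; 0.12 0.12 -0.01 0 0 0 0; 0.14 0.14 -0.01 0 0 0 0; 0.14 0.14 0 0 0 0 0; 0.14 0.14 0 0 0 0 0; 0.14 0.14 0 0 0 0 0; 0.14 0.14 0 0 0 0 0; 0.14 0.14 0 0 0 0 0; 0.14 0.14 0 0 0 0 0; 0.09 0.09 0 0 0 0 0")

```text
time_s: 27.07
eef_pos: [0.5904, 0.0618, 0.2155]
eef_rot: [-0.018, 0.318, 0.948, -0.001]
wrist_force: [0.2, 0.5, -1.5]
opening: 0.342
```

Emit:
arm_command(motion="0.06 0.06 0 0 0 0 0; 0.02 0.02 0 0 0 0 0; 0 0 0 0 0 0 0")

```text
time_s: 27.32
eef_pos: [0.5816, 0.0921, 0.2092]
eef_rot: [-0.023, 0.315, 0.949, -0.002]
wrist_force: [-0.4, -0.1, -0.8]
opening: 0.343
```

Run:
```python
from h import *
to(.5957,.0742,.15,143.6)
```

```text
now [0.5816 0.0921 0.2092] yaw 143.31 shift [-0.122 -0.024  0.291] rot [-0.017 -0.041 -0.005] t 27.32
```

Emit:
arm_command(motion="-0.06 -0.01 0 -0.01 -0.02 -0.003 0; -0.06 -0.01 0 -0.007 -0.02 -0.002 0; 0 0 0 0 0 0 0; 0 0 0.05 0 0 0 0; 0 0 0.08 0 0 0 0; 0 0 0.08 0 0 0 0; 0 0 0.05 0 0 0 0; 0 0 0 0 0 0 0; 0 0 0 0 0 0 0")

```text
time_s: 28.07
eef_pos: [0.6011, 0.0617, 0.1491]
eef_rot: [0.001, 0.318, 0.948, -0.001]
wrist_force: [0.6, -0.1, -0.1]
opening: 0.344
```

Run:
```python
from h import *
to(.5957,.0742,.062,143.6)
c=snap('wrist','w19')
```

```text
now [0.6011 0.0617 0.1491] yaw 142.97 shift [0.06  0.034 0.435] rot [-0.002  0.002 -0.011] t 28.07
```

View pics/w19.png

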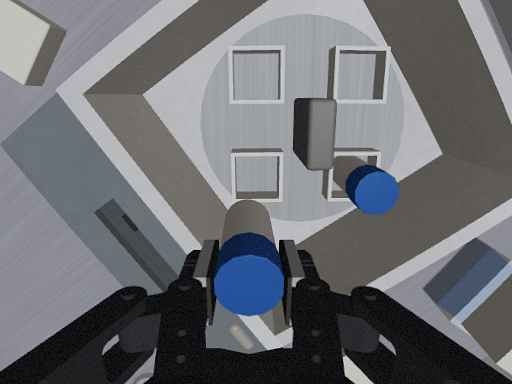

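Emit:
arm_command(motion="0.03 0.017 0 0 0 -0.006 0; 0.03 0.017 0 0 0 -0.005 0; 0 0 0.04 0 0 0 0; 0 0 0.07 0 0 0 0; 0 0 0.07 0 0 0 0; 0 0 0.05 0 0 0 0; 0 0 0.02 0 0 0 0; 0 0 0 0 0 0 0; 0 0 0 0 0 0 0")

```text
time_s: 28.87
eef_pos: [0.5982, 0.0775, 0.1012]
eef_rot: [0.005, 0.31, 0.951, 0.0]
wrist_force: [0.2, 0.4, -0.8]
opening: 0.344
```

Run:
```python
from h import *
to(.5957,.0742,.062,143.6)
c=snap('wrist','w20')
```

```text
now [0.5982 0.0775 0.1012] yaw 143.88 shift [ 0.002 -0.021  0.196] rot [0.003 0.01  0.005] t 28.87
```

View pics/w20.png

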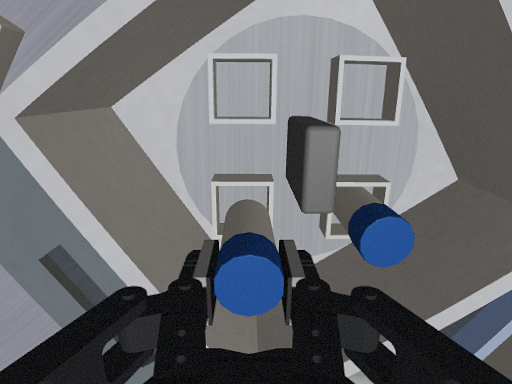

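Emit:
arm_command(motion="0.002 -0.021 0 0.003 0.01 0.005 0; 0 0 0.03 0 0 0 0; 0 0 0.04 0 0 0 0; 0 0 0.03 0 0 0 0; 0 0 0 0 0 0 0")

```text
time_s: 29.33
eef_pos: [0.5972, 0.0736, 0.0821]
eef_rot: [0.002, 0.313, 0.95, 0.001]
wrist_force: [-1.1, 0.4, -0.7]
opening: 0.344
```

Run:
```python
from h import *
to(.5957,.0742,.062,143.6)
```

```text
now [0.5972 0.0736 0.0821] yaw 143.53 shift [ 0.008 -0.002  0.1  ] rot [ 0.002  0.003 -0.001] t 29.33
```

Emit:
arm_command(motion="0.008 0 0.02 0.002 0.003 0 0; 0.002 0 0.025 0 0 0 0; 0 0 0.025 0 0 0 0; 0 0 0.02 0 0 0 0; 0 0 0.01 0 0 0 0")

```text
time_s: 29.75
eef_pos: [0.5978, 0.0735, 0.0631]
eef_rot: [0.002, 0.313, 0.95, -0.0]
wrist_force: [-5.2, -5.3, 21.3]
opening: 0.345
```

Run:
```python
from h import *
to(.5957,.0742,.062,143.6); print(get_obs()['wrist_force'])
```

```text
now [0.5978 0.0735 0.0631] yaw 143.56 shift [ 0.011 -0.003  0.005] rot [ 0.001  0.004 -0.001] t 29.75
[-5.24245347 -5.26726782 21.29289709]
```

Emit:
arm_command(motion="0 0 -0.005 0 0 0 0.6; 0 0 0 0 0 0 0.6; 0 0 0 0 0 0 0.6; 0 0 0 0 0 0 0.6; 0 0 -0.05 0 0 0 0.6; 0 0 -0.1 0 0 0 0.6; 0 0 -0.15 0 0 0 0.6; 0 0 -0.18 0 0 0 0.6; 0 0 -0.18 0 0 0 0.6; 0 0 -0.1 0 0 0 0.6")

```text
time_s: 30.58
eef_pos: [0.592, 0.0745, 0.216]
eef_rot: [-0.005, 0.313, 0.95, -0.002]
wrist_force: [1.3, 0.4, 0.2]
opening: 0.602
```

Run:
```python
from h import *
c=snap('wrist','w21'); to(.5758,-.358,.23,143.6)
```

```text
now [0.594  0.0744 0.2199] yaw 143.58 shift [-1.21  -1.794 -0.047] rot [-0.004 -0.004 -0.   ] t 30.63
```

View pics/w21.png

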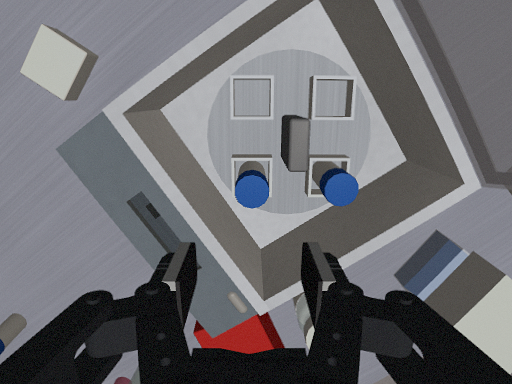

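Two tubes stand in their pockets at (252,185) and (338,185). On to the third.

Emit:
arm_command(motion="-0.05 -0.08 -0.02 0 0 0 0.6; -0.09 -0.13 -0.01 0 0 0 0.6; -0.11 -0.16 0 0 0 0 0.6; -0.11 -0.16 0 0 0 0 0.6; -0.11 -0.16 0 0 0 0 0.6; -0.11 -0.16 0 0 0 0 0.6; -0.11 -0.16 0 0 0 0 0.6; -0.11 -0.16 0 0 0 0 0.6; -0.11 -0.16 0 0 0 0 0.6; -0.11 -0.16 0 0 0 0 0.6")

```text
time_s: 31.47
eef_pos: [0.5848, -0.2907, 0.2363]
eef_rot: [0.003, 0.305, 0.952, 0.001]
wrist_force: [0.2, 0.2, 0.5]
opening: 0.604
```

Emit:
arm_command(motion="-0.1 -0.15 0 0 0 0 0.6; -0.06 -0.09 0 0 0 0 0.6; -0.02 -0.03 0 0 0 0 0.6; 0 0 0 0 0 0 0.6; 0 0 0 0 0 0 0.6")

```text
time_s: 31.88
eef_pos: [0.5792, -0.3666, 0.2356]
eef_rot: [0.003, 0.309, 0.951, 0.001]
wrist_force: [-0.7, -0.0, 0.5]
opening: 0.6
```

Run:
```python
from h import *
to(.5758,-.358,.1,143.6)
T=tcp(); c=snap('wrist','w22'); print(w2p(c,[.5758,-.358,.075],T))
```

```text
now [ 0.5792 -0.3666  0.2356] yaw 143.99 shift [0.042 0.023 0.678] rot [0.003 0.005 0.006] t 31.88
[253.09540749 163.98519759]
```

View pics/w22.png

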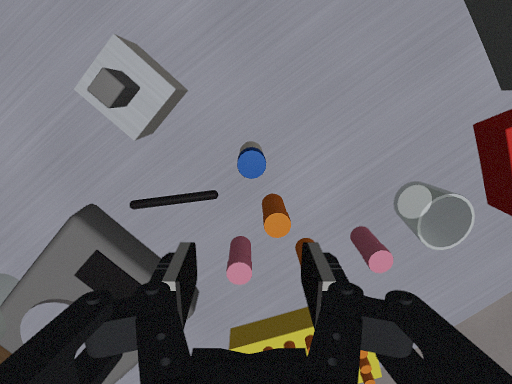

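Emit:
arm_command(motion="0.042 0.02 0 0.003 0.005 0.006 0.6; 0 0 0.06 0 0 0 0.6; 0 0 0.12 0 0 0 0.6; 0 0 0.14 0 0 0 0.6; 0 0 0.14 0 0 0 0.6; 0 0 0.12 0 0 0 0.6; 0 0 0.06 0 0 0 0.6; 0 0 0.02 0 0 0 0.6; 0 0 0 0 0 0 0.6; 0 0 0 0 0 0 0.6")

```text
time_s: 32.77
eef_pos: [0.5789, -0.3402, 0.0993]
eef_rot: [0.001, 0.304, 0.953, 0.001]
wrist_force: [0.3, 0.3, -0.2]
opening: 0.599
```

Run:
```python
from h import *
to(.575,-.3588,.022,143.6)
```

```text
now [ 0.5789 -0.3402  0.0993] yaw 144.66 shift [-0.037 -0.088  0.386] rot [0.002 0.002 0.018] t 32.77
```

Emit:
arm_command(motion="-0.02 -0.044 0 0 0 0.009 0.6; -0.017 -0.044 0 0 0 0.009 0.6; 0 0 0 0 0 0 0.6; 0 0 0 0 0 0 0.6")

```text
time_s: 33.1
eef_pos: [0.5769, -0.3628, 0.105]
eef_rot: [0.005, 0.313, 0.95, -0.001]
wrist_force: [0.1, 0.3, 0.5]
opening: 0.597
```

Run:
```python
from h import *
to(.575,-.3588,.022,143.6)
```

```text
now [ 0.5769 -0.3628  0.105 ] yaw 143.5 shift [0.024 0.01  0.415] rot [ 0.001  0.01  -0.002] t 33.1
```

Emit:
arm_command(motion="0.024 0.01 0 0 0.01 0 0.6; 0 0 0 0 0 0 0.6; 0 0 0.06 0 0 0 0.6; 0 0 0.1 0 0 0 0.6; 0 0 0.1 0 0 0 0.6; 0 0 0.07 0 0 0 0.6; 0 0 0.03 0 0 0 0.6; 0 0 0 0 0 0 0.6; 0 0 0 0 0 0 0.6")

```text
time_s: 33.85
eef_pos: [0.5748, -0.3592, 0.03]
eef_rot: [0.002, 0.314, 0.95, -0.0]
wrist_force: [0.5, 0.1, -0.3]
opening: 0.598
```

Run:
```python
from h import *
to(.575,-.3588,.021,143.6)
c=snap('wrist','w23')
```

```text
now [ 0.5748 -0.3592  0.03  ] yaw 143.44 shift [0.001 0.002 0.045] rot [ 0.     0.003 -0.003] t 33.85
```

View pics/w23.png

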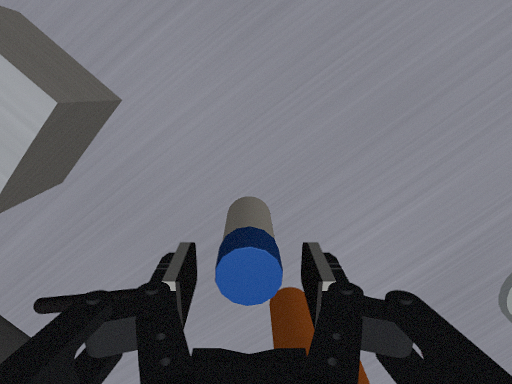

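Emit:
arm_command(motion="0 0 0.025 0 0.003 0 0.6; 0 0 0.022 0 0 0 0.6; 0 0 0 0 0 0 0.6; 0 0 0 0 0 0 0; 0 0 0 0 0 0 0; 0 0 0 0 0 0 0; 0 0 0 0 0 0 0; 0 0 0 0 0 0 0; 0 0 0 0 0 0 0")

```text
time_s: 34.65
eef_pos: [0.5774, -0.3613, 0.0245]
eef_rot: [0.003, 0.314, 0.95, -0.001]
wrist_force: [0.1, -0.1, -1.8]
opening: 0.341
```

Run:
```python
from h import *
to(.575,-.3588,.021,143.6); 
c=snap('wrist','w24'); crop(c['img'],'w24c',160,160,340,384,3)
```

```text
now [ 0.5774 -0.3613  0.0245] yaw 143.45 shift [0.017 0.003 0.018] rot [-0.     0.007 -0.002] t 34.65
```

View pics/w24c.png

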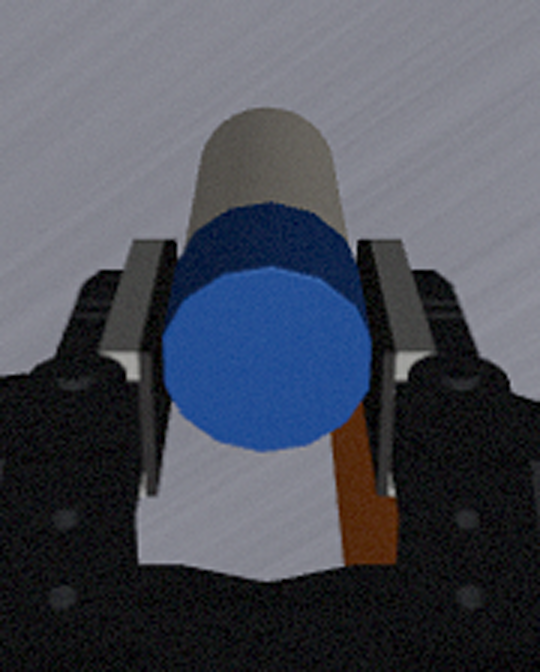

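Emit:
arm_command(motion="0 0 -0.06 0 0.004 0 0; 0 0 -0.12 0 0 0 0; 0 0 -0.16 0 0 0 0; 0 0 -0.18 0 0 0 0; 0 0 -0.18 0 0 0 0; 0 0 -0.14 0 0 0 0; 0 0 -0.1 0 0 0 0; 0 0 -0.06 0 0 0 0; 0 0 0 0 0 0 0")

```text
time_s: 35.45
eef_pos: [0.5755, -0.3595, 0.2385]
eef_rot: [-0.001, 0.314, 0.95, 0.0]
wrist_force: [0.1, -1.2, -0.3]
opening: 0.344
```

Run:
```python
from h import *
c=camera('wrist'); o=tube_off(c,160+267/3,160+359/3,.0505); print('off',o)
Rz=R.from_euler('z',143.6,degrees=True).as_matrix()
d=Rz@[o[0],-o[1],0]
Rk=R.from_euler('z',143.6+45,degrees=True).as_matrix(); P=Rk@[.04*2**.5,0,0]+[.587,.1301,0]; Q=P-d; print(Q)
to(Q[0],Q[1],.23,143.6)
```

```text
off [ 0.00141994 -0.00016592]
[0.53230885 0.12093194 0.        ]
now [ 0.5753 -0.3594  0.2374] yaw 143.45 shift [1.603 1.801 0.041] rot [ 0.    -0.003 -0.003] t 35.5
```

Emit:
arm_command(motion="0.06 0.07 0 0 0 0 0; 0.1 0.11 0 0 0 0 0; 0.12 0.135 0 0 0 0 0; 0.12 0.135 0 0 0 0 0; 0.12 0.135 0 0 0 0 0; 0.12 0.135 0 0 0 0 0; 0.12 0.135 0 0 0 0 0; 0.12 0.135 0 0 0 0 0; 0.12 0.135 0 0 0 0 0; 0.12 0.135 0 0 0 0 0")

```text
time_s: 36.33
eef_pos: [0.5365, -0.015, 0.2242]
eef_rot: [-0.012, 0.32, 0.947, 0.001]
wrist_force: [-0.5, 0.3, 1.0]
opening: 0.342
```

Emit:
arm_command(motion="0.12 0.135 0 0 0 0 0; 0.12 0.135 0 0 0 0 0; 0.1 0.11 0 0 0 0 0; 0.07 0.08 0 0 0 0 0; 0.03 0.04 0 0 0 0 0; 0.01 0.02 0 0 0 0 0; 0 0 0 0 0 0 0")

```text
time_s: 36.92
eef_pos: [0.5183, 0.1361, 0.2167]
eef_rot: [-0.02, 0.316, 0.949, -0.001]
wrist_force: [-0.2, 0.0, 0.1]
opening: 0.341
```

Run:
```python
from h import *
to(.5323,.1209,.15,143.6)
```

```text
now [0.5183 0.1361 0.2167] yaw 143.13 shift [-0.114 -0.014  0.329] rot [-0.013 -0.036 -0.008] t 36.92
```

Emit:
arm_command(motion="-0.05 -0.01 0 -0.007 -0.018 -0.004 0; -0.05 0 0 -0.006 -0.018 -0.004 0; 0 0 0.05 0 0 0 0; 0 0 0.09 0 0 0 0; 0 0 0.09 0 0 0 0; 0 0 0.06 0 0 0 0; 0 0 0.02 0 0 0 0; 0 0 0 0 0 0 0; 0 0 0 0 0 0 0")

```text
time_s: 37.67
eef_pos: [0.5373, 0.1092, 0.148]
eef_rot: [0.003, 0.318, 0.948, -0.002]
wrist_force: [-1.0, 0.4, -0.2]
opening: 0.336
```

Run:
```python
from h import *
to(.5323,.1209,.1,143.6)
c=snap('wrist','w25')
```

```text
now [0.5373 0.1092 0.148 ] yaw 142.9 shift [0.057 0.032 0.24 ] rot [-0.001  0.006 -0.012] t 37.67
```

View pics/w25.png

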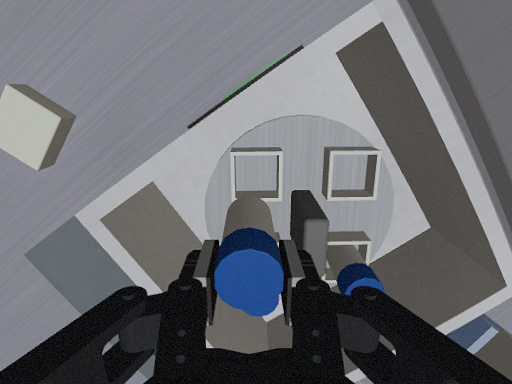

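Emit:
arm_command(motion="0.03 0.016 0 0 0.003 -0.006 0; 0.027 0.016 0 0 0.003 -0.006 0; 0 0 0 0 0 0 0; 0 0 0.04 0 0 0 0; 0 0 0.07 0 0 0 0; 0 0 0.07 0 0 0 0; 0 0 0.04 0 0 0 0; 0 0 0.01 0 0 0 0; 0 0 0 0 0 0 0")

```text
time_s: 38.47
eef_pos: [0.5352, 0.1235, 0.1041]
eef_rot: [0.005, 0.31, 0.951, 0.001]
wrist_force: [-0.3, -0.2, 0.3]
opening: 0.341
```

Run:
```python
from h import *
to(.5323,.1209,.065,143.6)
c=snap('wrist','w26')
```

```text
now [0.5352 0.1235 0.1041] yaw 143.83 shift [ 0.006 -0.02   0.195] rot [0.005 0.008 0.004] t 38.47
```

View pics/w26.png

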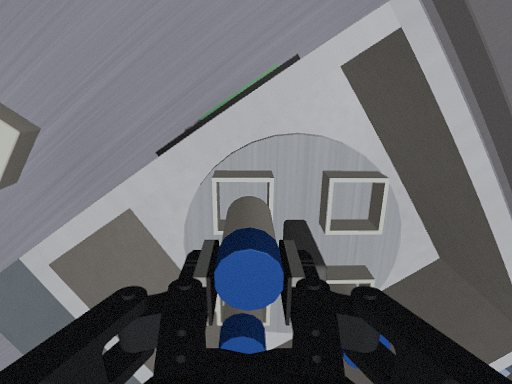

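Emit:
arm_command(motion="0.006 -0.02 0 0.005 0.008 0.004 0; 0 0 0.03 0 0 0 0; 0 0 0.04 0 0 0 0; 0 0 0.03 0 0 0 0; 0 0 0 0 0 0 0")

```text
time_s: 38.93
eef_pos: [0.5335, 0.1206, 0.0849]
eef_rot: [0.001, 0.313, 0.95, 0.0]
wrist_force: [-0.4, -0.1, -1.1]
opening: 0.339
```

Run:
```python
from h import *
to(.5323,.1209,.065,143.6)
```

```text
now [0.5335 0.1206 0.0849] yaw 143.56 shift [ 0.006 -0.002  0.099] rot [ 0.002  0.002 -0.001] t 38.93
```

Emit:
arm_command(motion="0.006 0 0.02 0.002 0.002 0 0; 0.002 0 0.025 0 0 0 0; 0 0 0.025 0 0 0 0; 0 0 0.02 0 0 0 0; 0 0 0.01 0 0 0 0")

```text
time_s: 39.35
eef_pos: [0.5331, 0.1214, 0.065]
eef_rot: [0.001, 0.313, 0.95, -0.0]
wrist_force: [-10.4, -2.2, 32.9]
opening: 0.345
```

Run:
```python
from h import *
to(.5323,.1209,.065,143.6); print(get_obs()['wrist_force'])
```

```text
now [0.5331 0.1214 0.065 ] yaw 143.57 shift [ 0.002 -0.004  0.   ] rot [-0.     0.002 -0.   ] t 39.35
[-10.4021681   -2.21559669  32.85348718]
```

Down on the pocket floor (z as expected). Release and back off upward.

Emit:
arm_command(motion="0 0 -0.01 0 0 0 0.55; 0 0 0 0 0 0 0.55; 0 0 0 0 0 0 0.55; 0 0 0 0 0 0 0.55; 0 0 -0.05 0 0 0 0.55; 0 0 -0.1 0 0 0 0.55; 0 0 -0.15 0 0 0 0.55; 0 0 -0.18 0 0 0 0.55; 0 0 -0.18 0 0 0 0.55; 0 0 -0.12 0 0 0 0.55")

```text
time_s: 40.18
eef_pos: [0.5273, 0.1216, 0.2228]
eef_rot: [-0.007, 0.313, 0.95, -0.003]
wrist_force: [0.6, 0.1, 0.5]
opening: 0.55
```

Run:
```python
from h import *
c=snap('wrist','w27'); to(.59,.3,.3,143.6); c=snap('scene','s27')
print(get_obs()['q'].round(2))
```

```text
now [0.5299 0.1216 0.2278] yaw 143.58 shift [ 0.29   0.894 -0.364] rot [-0.005 -0.005 -0.   ] t 40.23
[ 0.01  0.1   1.66 -0.    1.4  -0.93]
```

View pics/w27.png

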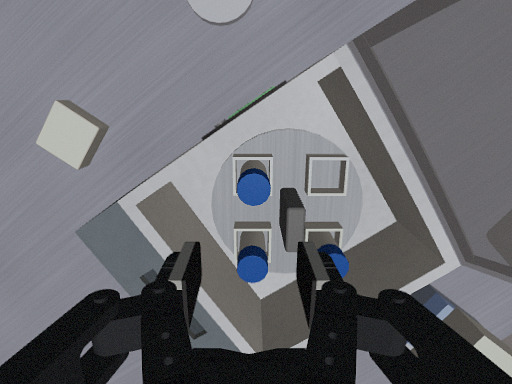

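View pics/s27.png

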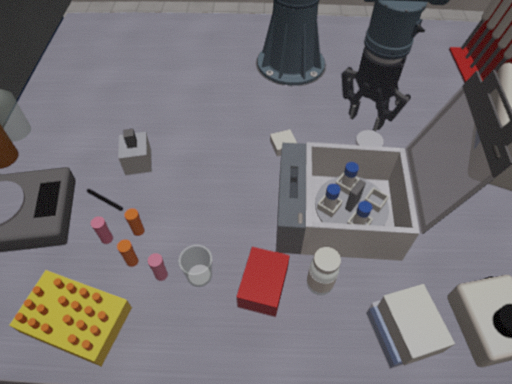

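Emit:
arm_command(motion="0 0 -0.08 0 0 0 0; 0 0 -0.12 0 0 0.06 0; 0 0 -0.15 0 0 0.1 0; 0 0 -0.15 0 0 0.11 0; 0 0 -0.15 0 0 0.11 0; 0 0 -0.15 0 0 0.11 0; 0 0 -0.12 0 0 0.11 0; 0 0 -0.1 0 0 0.11 0; 0 0 -0.06 0 0 0.1 0; 0 0 0 0 0 0.06 0")

```text
time_s: 41.12
eef_pos: [0.5275, 0.122, 0.4481]
eef_rot: [-0.006, 0.714, 0.701, -0.007]
wrist_force: [0.5, -1.1, 0.2]
opening: 0.002
```

Run:
```python
from h import *
to(.53,.2,.45,90)
T=tcp(); np.save('T_w28.npy',T); c=snap('wrist','w28')
print(get_obs()['q'].round(2))
```

```text
now [0.5275 0.122  0.4481] yaw 88.94 shift [ 0.39   0.005 -0.01 ] rot [-0.017  0.001 -0.018] t 41.12
[ 0.01  0.03  1.29 -0.    1.83  0.03]
```

View pics/w28.png

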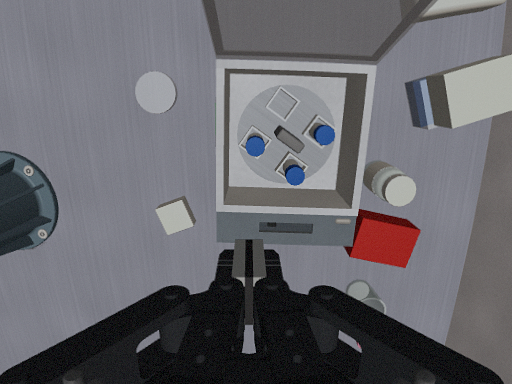

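Emit:
arm_command(motion="0.06 0 -0.02 0 0 -0.01 0; 0.1 0 -0.01 0 0 0 0; 0.14 0 0 0 0 0 0; 0.14 0 0 0 0 0 0; 0.1 0 0 0 0 0 0; 0.05 0 0 0 0 0 0; 0 0 0 0 0 0 0; 0 0 0 0 0 0 0")

```text
time_s: 41.83
eef_pos: [0.5255, 0.2482, 0.4472]
eef_rot: [-0.01, 0.704, 0.71, -0.011]
wrist_force: [0.5, -0.3, -0.3]
opening: -0.002
```

Run:
```python
from h import *
to(.53,.4,.45,90)
T=tcp(); np.save('T_w29.npy',T); c=snap('wrist','w29'); c=snap('scene','s29'); c=snap('top','t29')
```

```text
now [0.5255 0.2482 0.4472] yaw 90.44 shift [ 0.759  0.028 -0.016] rot [-0.029  0.002  0.007] t 41.83
```

View pics/w29.png

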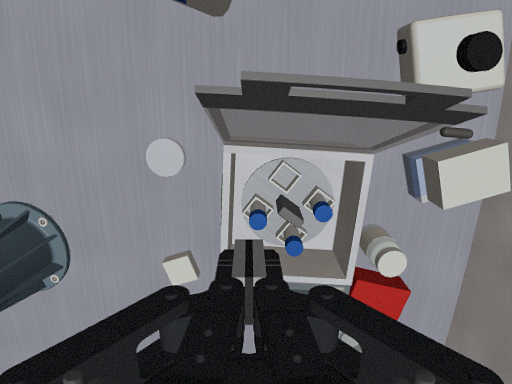

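View pics/s29.png

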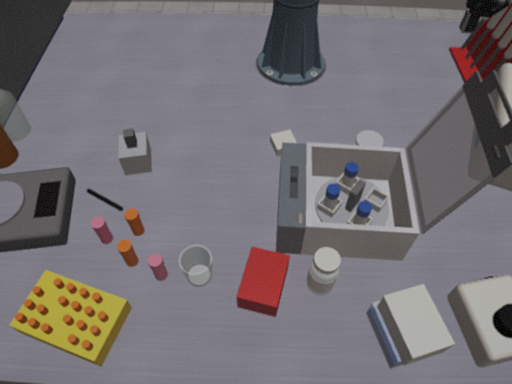

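Emit:
arm_command(motion="0.06 0.01 -0.02 -0.015 0 0 0; 0.1 0.01 -0.01 -0.015 0 0 0; 0.14 0.01 0 0 0 0 0; 0.14 0 0 0 0 0 0; 0.14 0 0 0 0 0 0; 0.12 0 0 0 0 0 0; 0.08 0 0 0 0 0 0; 0.04 0 0 0 0 0 0; 0 0 0 0 0 0 0; 0 0 0 0 0 0 0")

```text
time_s: 42.82
eef_pos: [0.5361, 0.4144, 0.4586]
eef_rot: [0.005, 0.71, 0.704, 0.006]
wrist_force: [-0.4, -0.3, -0.2]
opening: 0.004
```

Run:
```python
from h import *
T=np.load('T_w29.npy')
T2=tcp(); to(.53,.42,.345,90); c=snap('wrist','w30')
for p in [(241,74),(471,92),(197,88),(486,108)]: print(p2w(c,*p,.398 if p[1]!=88 and p[1]!=108 else .36,T).round(3))
```

```text
now [0.5361 0.4144 0.4586] yaw 89.49 shift [ 0.027 -0.04   0.568] rot [ 0.015 -0.001 -0.009] t 42.82
[0.518 0.338 0.398]
[0.672 0.331 0.398]
[0.482 0.331 0.36 ]
[0.712 0.321 0.36 ]
```

View pics/w30.png

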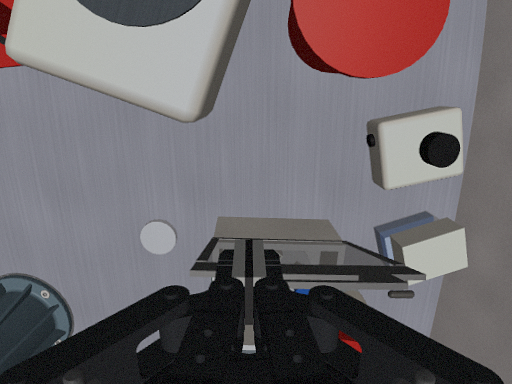

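Emit:
arm_command(motion="0.02 -0.02 0.06 0.015 0 -0.009 0; 0 0 0.1 0 0 0 0; 0 0 0.12 0 0 0 0; 0 0 0.12 0 0 0 0; 0 0 0.09 0 0 0 0; 0 0 0.04 0 0 0 0; 0 0 0 0 0 0 0; 0 0 0 0 0 0 0")

```text
time_s: 43.53
eef_pos: [0.5329, 0.4112, 0.3474]
eef_rot: [-0.002, 0.71, 0.705, 0.0]
wrist_force: [0.3, 0.7, 0.5]
opening: -0.004
```

Run:
```python
from h import *
to(.53,.3,.35,90); c=snap('wrist','w31'); c=snap('top','t31'); print(get_obs()['wrist_force'])
```

```text
now [0.5329 0.4112 0.3474] yaw 89.59 shift [-0.556 -0.011 -0.014] rot [-0.002 -0.002 -0.007] t 43.53
[0.36814122 0.91770783 0.87931305]
```

View pics/w31.png

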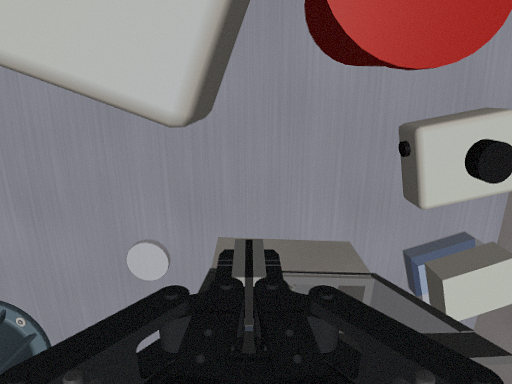

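View pics/t31.png

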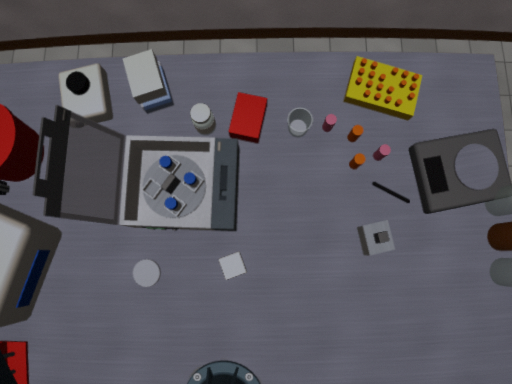

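Emit:
arm_command(motion="-0.05 0 0 0 0 0 0; -0.06 0 0 0 0 0 0; -0.06 0 0 0 0 0 0; -0.06 0 0 0 0 0 0; -0.06 0 0 0 0 0 0; -0.05 0 0 0 0 0 0; -0.05 0 0 0 0 0 0; -0.05 0 0 0 0 0 0")

```text
time_s: 44.3
eef_pos: [0.5342, 0.3172, 0.3553]
eef_rot: [0.0, 0.709, 0.705, 0.007]
wrist_force: [-0.4, 2.1, 0.9]
opening: 0.003
```

Run:
```python
from h import *
to(.53,.248,.35,90); c=snap('scene','s32'); print(get_obs()['wrist_force'])
```

```text
now [0.5342 0.3172 0.3553] yaw 89.7 shift [-0.346 -0.02   0.023] rot [ 0.01  -0.01  -0.005] t 44.3
[ 1.32515196 -0.39199144 -0.6007323 ]
```

View pics/s32.png

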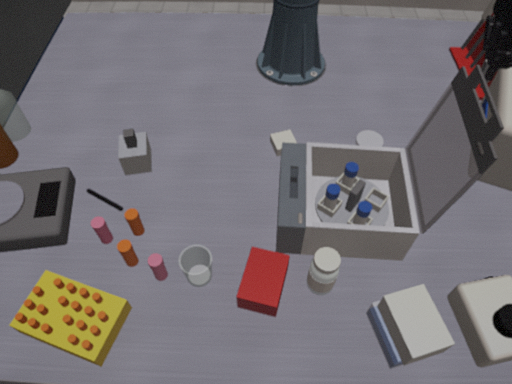

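Emit:
arm_command(motion="-0.05 -0.02 0.01 0.01 -0.01 -0.005 0; -0.05 0 0.01 0 0 0 0; -0.05 0 0.01 0 0 0 0; -0.05 0 0.01 0 0 0 0; -0.05 0 0.01 0 0 0 0; -0.05 0 0.01 0 0 0 0; -0.05 0 0.01 0 0 0 0; -0.05 0 0.01 0 0 0 0")

```text
time_s: 45.02
eef_pos: [0.5294, 0.2283, 0.3374]
eef_rot: [0.0, 0.707, 0.707, -0.002]
wrist_force: [0.3, 1.7, 1.0]
opening: -0.002
```

Run:
```python
from h import *
to(.53,.2,.335,90); print(get_obs()['wrist_force'])
```

```text
now [0.5294 0.2283 0.3374] yaw 90.03 shift [-0.141  0.003  0.012] rot [-0.002  0.003  0.001] t 45.02
[0.25594104 1.74611273 0.95499737]
```

Emit:
arm_command(motion="-0.05 0 0.01 0 0 0 0; -0.05 0 0.015 0 0 0 0; -0.05 0 0.02 0 0 0 0; -0.05 0 0.02 0 0 0 0; -0.05 0 0.025 0 0 0 0; -0.05 0 0.03 0 0 0 0; -0.05 0 0.03 0 0 0 0; -0.05 0 0.03 0 0 0 0; -0.05 0 0.03 0 0 0 0")

```text
time_s: 45.77
eef_pos: [0.5289, 0.1273, 0.2916]
eef_rot: [0.0, 0.707, 0.707, -0.002]
wrist_force: [0.7, 1.7, 0.0]
opening: -0.002
```

Run:
```python
from h import *
to(.53,.2,.335,90); print(get_obs()['wrist_force']); c=snap('scene','s33')
```

```text
now [0.5289 0.1273 0.2916] yaw 89.98 shift [ 0.363  0.005 -0.218] rot [-0.002  0.004 -0.   ] t 45.77
[0.72757646 1.73926639 0.01112037]
```

View pics/s33.png

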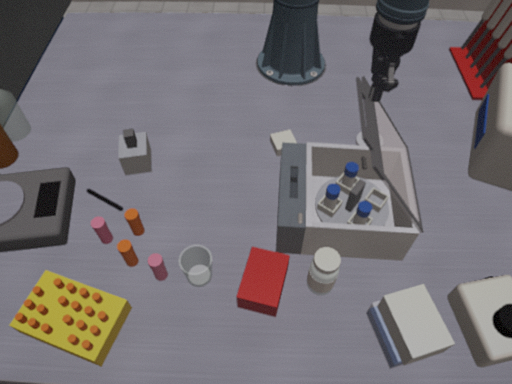

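Emit:
arm_command(motion="-0.05 0 0.04 0 0 0 0; -0.05 0 0.04 0 0 0 0; -0.05 0 0.04 0 0 0 0; -0.03 0 0 0 0 0 0; 0 0 0 0 0 0 0; 0 0 -0.02 0 0 0 0; 0 0 0 0 0 0 0; 0 0 0 0 0 0 0; 0 0 0 0 0 0 0; 0 0 0 0 0 0 0")

```text
time_s: 46.65
eef_pos: [0.5282, 0.0847, 0.2673]
eef_rot: [-0.0, 0.708, 0.706, -0.004]
wrist_force: [0.4, -0.9, 0.8]
opening: -0.001
```

Emit:
arm_command(motion="0 0 -0.02 0 0 0 0; 0 0 0 0 0 0 0; 0 0 0 0 0 0 0; 0 0 0 0 0 0 0; 0 0 0 0 0 0 0; 0 0 0 0 0 0 0; 0 0 0 0 0 0 0; 0 0 0 0 0 0 0; 0 0 0 0 0 0 0; 0 0 0 0 0 0 0")

```text
time_s: 47.48
eef_pos: [0.5285, 0.0858, 0.2724]
eef_rot: [0.0, 0.707, 0.707, -0.003]
wrist_force: [-0.1, 0.1, 0.1]
opening: 0.001
```

Emit:
arm_command(motion="0 0 0 0 0 0 0; 0 0 0 0 0 0 0; 0 0 0 0 0 0 0; 0 0 0 0 0 0 0; 0 0 0 0 0 0 0; 0 0 0 0 0 0 0; 0 0 0 0 0 0 0; 0 0 0 0 0 0 0; 0 0 0 0 0 0 0; 0 0 0 0 0 0 0")

```text
time_s: 48.32
eef_pos: [0.5284, 0.0857, 0.2722]
eef_rot: [0.0, 0.707, 0.707, -0.004]
wrist_force: [-0.5, -0.0, 0.0]
opening: -0.004
```

Run:
```python
from h import *
to(.587,.02,.2,90); print(get_obs()['wrist_force']); c=snap('scene','s34'); c=snap('wrist','w34')
```

```text
now [0.5284 0.0857 0.2722] yaw 89.94 shift [-0.326  0.295  0.362] rot [-0.004  0.005 -0.001] t 48.32
[-0.52801821 -0.00259615  0.01730109]
```

View pics/s34.png

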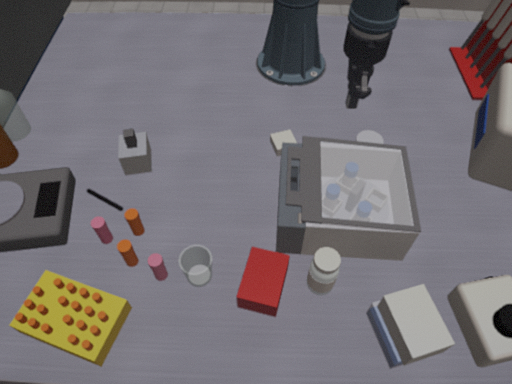

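View pics/w34.png

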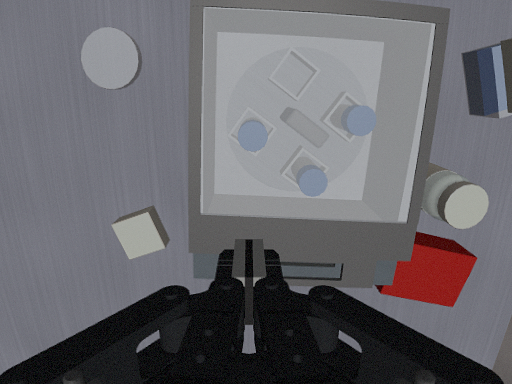

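Emit:
arm_command(motion="-0.06 0.05 0.03 0 0.003 0 0; -0.08 0.07 0.06 0 0 0 0; -0.08 0.07 0.08 0 0 0 0; -0.06 0.05 0.06 0 0 0 0; -0.03 0.03 0.04 0 0 0 0; 0 0 0 0 0 0 0; 0 0 0 0 0 0 0")

```text
time_s: 49.0
eef_pos: [0.5868, 0.0183, 0.2155]
eef_rot: [0.0, 0.707, 0.707, -0.001]
wrist_force: [0.4, 0.8, 0.4]
opening: -0.003
```

Run:
```python
from h import *
to(.5823,.0222,.16,90); print(get_obs()['wrist_force'])
```

```text
now [0.5868 0.0183 0.2155] yaw 90.0 shift [ 0.02  -0.022  0.278] rot [-0.002  0.002  0.   ] t 49.0
[0.42528908 0.75158784 0.3914454 ]
```

Emit:
arm_command(motion="0.02 -0.02 0.04 0 0 0 0; 0 0 0.06 0 0 0 0; 0 0 0.06 0 0 0 0; 0 0 0.05 0 0 0 0; 0 0 0.03 0 0 0 0; 0 0 0.02 0 0 0 0; 0 0 0.01 0 0 0 0")

```text
time_s: 49.58
eef_pos: [0.5812, 0.0256, 0.1578]
eef_rot: [0.001, 0.706, 0.708, -0.001]
wrist_force: [-0.6, 0.5, -0.6]
opening: 0.0
```

Emit:
arm_command(motion="0 0 0.02 0 0 0 0; 0 0 0.02 0 0 0 0")

```text
time_s: 49.75
eef_pos: [0.5815, 0.0258, 0.1496]
eef_rot: [0.001, 0.706, 0.709, -0.0]
wrist_force: [0.2, 0.1, -0.4]
opening: 0.001
```

Emit:
arm_command(motion="-0.01 0 0.02 0 0 0 0; 0 0 0.02 0 0 0 0")

```text
time_s: 49.92
eef_pos: [0.582, 0.0235, 0.1414]
eef_rot: [0.001, 0.706, 0.709, -0.0]
wrist_force: [-1.0, -1.2, -0.1]
opening: -0.001
```

Emit:
arm_command(motion="-0.005 0 0.02 0 0 0 0; 0 0 0.02 0 0 0 0")

```text
time_s: 50.08
eef_pos: [0.5824, 0.0221, 0.1329]
eef_rot: [0.002, 0.706, 0.708, 0.0]
wrist_force: [-0.6, 0.5, 0.1]
opening: -0.002
```

Emit:
arm_command(motion="0 0 0.02 0 0 0 0; 0 0 0.02 0 0 0 0")

```text
time_s: 50.25
eef_pos: [0.5826, 0.0219, 0.1242]
eef_rot: [0.002, 0.706, 0.708, 0.0]
wrist_force: [-0.3, -0.2, -0.5]
opening: 0.003
```

Emit:
arm_command(motion="0 0 0.02 0 0 0 0; 0 0 0.02 0 0 0 0")

```text
time_s: 50.42
eef_pos: [0.5828, 0.0217, 0.1159]
eef_rot: [0.002, 0.706, 0.708, 0.0]
wrist_force: [-4.9, 0.2, 11.0]
opening: 0.007
```

Emit:
arm_command(motion="0 0 0.02 0 0 0 0; 0 0 0.015 0 0 0 0")

```text
time_s: 50.58
eef_pos: [0.5829, 0.0214, 0.1093]
eef_rot: [0.002, 0.706, 0.708, 0.0]
wrist_force: [0.1, -0.1, -0.4]
opening: 0.003
```

Emit:
arm_command(motion="0 0 0.015 0 0 0 0; 0 0 0.015 0 0 0 0")

```text
time_s: 50.75
eef_pos: [0.5834, 0.0214, 0.1035]
eef_rot: [0.003, 0.706, 0.708, 0.0]
wrist_force: [-10.8, 1.6, 33.9]
opening: 0.001
```

Emit:
arm_command(motion="0 0 0.012 0 0 0 0; 0 0 0 0 0 0 0")

```text
time_s: 50.92
eef_pos: [0.5837, 0.0214, 0.1047]
eef_rot: [0.003, 0.706, 0.709, 0.0]
wrist_force: [0.5, -0.7, -0.6]
opening: 0.002
```

Emit:
arm_command(motion="0 0 -0.06 0 0 0 0.3; 0 0 -0.1 0 0 0 0.6; 0 0 -0.15 0 0 0 0.6; 0 0 -0.15 0 0 0 0.6; 0 0 -0.1 0 0 0 0.6; 0 0 -0.05 0 0 0 0.6; 0 0 0 0 0 0 0.6")

```text
time_s: 51.5
eef_pos: [0.5822, 0.0224, 0.2326]
eef_rot: [0.002, 0.706, 0.709, -0.0]
wrist_force: [0.3, -0.3, -0.1]
opening: 0.603
```

Run:
```python
from h import *
c=snap('scene','s35'); crop(c['img'],'s35c',260,110,430,270,4)
c=snap('top','t35'); crop(c['img'],'t35c',255,95,415,275,3); np.save('t35.npy',c['img'])
to(.437,-.42,.25,90)
```

```text
now [0.5809 0.0225 0.2297] yaw 90.25 shift [-2.21  -0.729 -0.096] rot [-0.002  0.002  0.004] t 51.6
```

View pics/s35c.png

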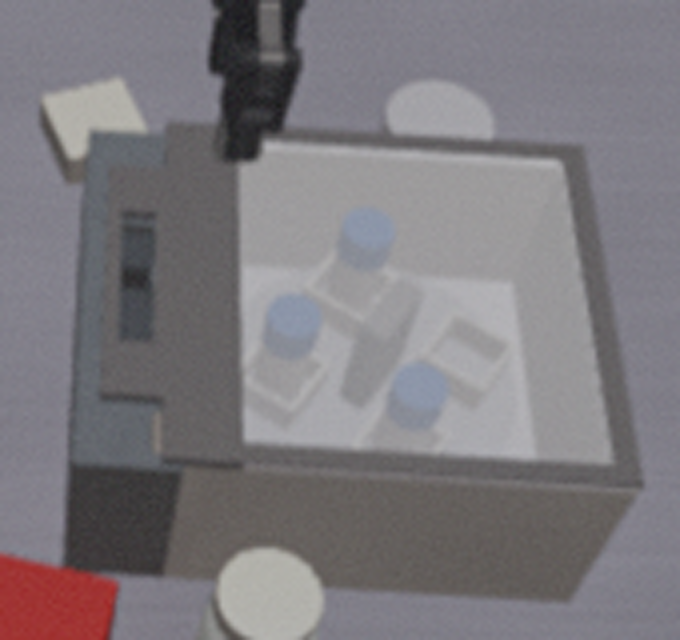

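View pics/t35c.png

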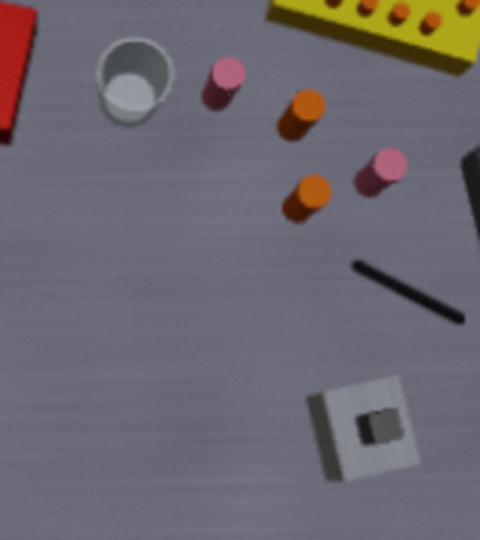

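Emit:
arm_command(motion="-0.08 -0.03 -0.04 0 0 0 0.6; -0.14 -0.05 -0.03 0 0 0 0.6; -0.18 -0.06 -0.02 0 0 0 0.6; -0.18 -0.06 0 0 0 0 0.6; -0.18 -0.06 0 0 0 0 0.6; -0.18 -0.06 0 0 0 0 0.6; -0.18 -0.06 0 0 0 0 0.6; -0.18 -0.06 0 0 0 0 0.6; -0.18 -0.06 0 0 0 0 0.6; -0.18 -0.06 0 0 0 0 0.6")

```text
time_s: 52.43
eef_pos: [0.4596, -0.3109, 0.2255]
eef_rot: [-0.016, 0.7, 0.714, -0.004]
wrist_force: [0.1, -0.4, 0.8]
opening: 0.601
```

Emit:
arm_command(motion="-0.18 -0.06 0 0 0 0 0.6; -0.15 -0.05 0 0 0 0 0.6; -0.1 -0.03 0 0 0 0 0.6; -0.05 -0.02 0 0 0 0 0.6; 0 0 0 0 0 -0.06 0.6; 0 0 0 0 0 -0.06 0.6; 0 0 0 0 0 -0.06 0.6; 0 0 0 0 0 0 0.6; 0 0 0 0 0 0 0.6")

```text
time_s: 53.18
eef_pos: [0.4166, -0.4116, 0.2036]
eef_rot: [-0.032, 0.632, 0.775, 0.001]
wrist_force: [-0.4, -0.0, -0.8]
opening: 0.597
```

Run:
```python
from h import *
to(.437,-.419,.25,101)
T=tcp(); np.save('T_w36.npy',T); c=snap('wrist','w36')
print(w2p(c,[.437,-.419,.114],T))
```

```text
now [ 0.4166 -0.4116  0.2036] yaw 101.55 shift [-0.045  0.083 -0.238] rot [-0.037 -0.048  0.01 ] t 53.18
[275.02247616 208.69689225]
```

View pics/w36.png

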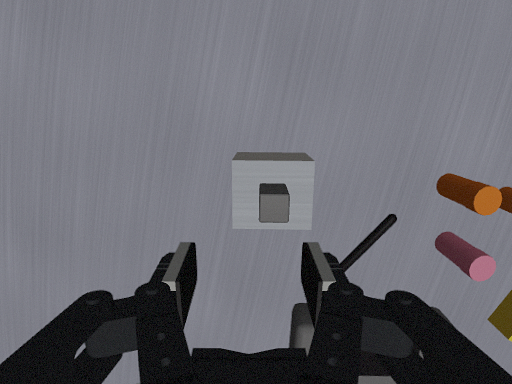

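Emit:
arm_command(motion="-0.02 0.04 -0.05 -0.018 -0.024 0.005 0.6; -0.02 0.04 -0.05 -0.018 -0.024 0.005 0.6; 0 0 0 0 0 0 0.6; 0 0 0 0 0 0 0.6; 0 0 0 0 0 0 0.6")

```text
time_s: 53.65
eef_pos: [0.4379, -0.4156, 0.2252]
eef_rot: [0.003, 0.637, 0.771, -0.0]
wrist_force: [0.5, -1.1, 0.1]
opening: 0.6
```

Run:
```python
from h import *
to(.437,-.419,.2,101)
T=tcp(); np.save('T_w37.npy',T); c=snap('wrist','w37'); u=w2p(c,[.437,-.419,.114],T); print(u)
crop(c['img'],'w37c',int(u[0])-60,max(0,int(u[1])-70),int(u[0])+60,int(u[1])+50,5); print(int(u[0])-60,max(0,int(u[1])-70))
```

```text
now [ 0.4379 -0.4156  0.2252] yaw 100.84 shift [-0.015 -0.008  0.126] rot [ 0.004  0.005 -0.003] t 53.65
[247.26245923 186.42362007]
187 116
```

View pics/w37c.png

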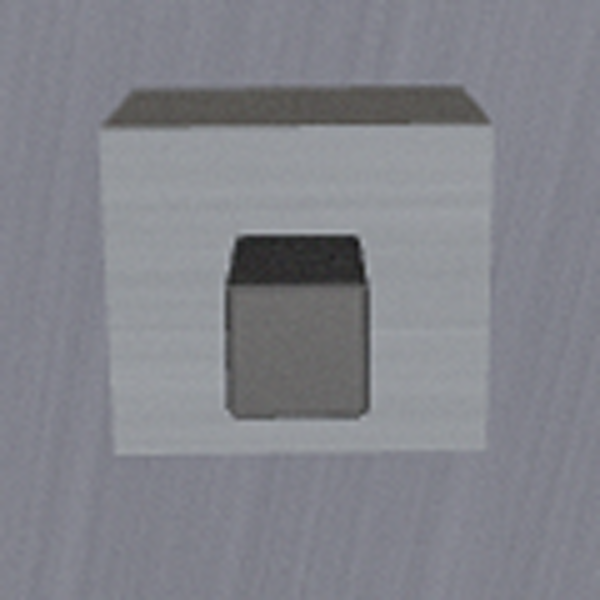

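Emit:
arm_command(motion="-0.015 -0.008 0.05 0.004 0.005 -0.003 0.6; 0 0 0.1 0 0 0 0.6; 0 0 0.12 0 0 0 0.6; 0 0 0.12 0 0 0 0.6; 0 0 0.1 0 0 0 0.6; 0 0 0.05 0 0 0 0.6; 0 0 0 0 0 0 0.6; 0 0 0 0 0 0 0.6")

```text
time_s: 54.37
eef_pos: [0.4352, -0.4207, 0.1095]
eef_rot: [-0.001, 0.636, 0.772, -0.001]
wrist_force: [0.3, -0.0, -0.0]
opening: 0.6
```

Run:
```python
from h import *
to(.437,-.419,.053,101)
```

```text
now [ 0.4352 -0.4207  0.1095] yaw 100.99 shift [0.006 0.011 0.282] rot [-0.003 -0.001 -0.   ] t 54.37
```

Emit:
arm_command(motion="0.006 0.011 0.04 -0.003 0 0 0.6; 0 0 0.07 0 0 0 0.6; 0 0 0.07 0 0 0 0.6; 0 0 0.05 0 0 0 0.6; 0 0 0.03 0 0 0 0.6; 0 0 0.01 0 0 0 0.6; 0 0 0 0 0 0 0.6")

```text
time_s: 54.95
eef_pos: [0.4408, -0.4232, 0.0586]
eef_rot: [0.005, 0.636, 0.772, -0.001]
wrist_force: [-0.3, -0.0, -0.2]
opening: 0.6
```

Run:
```python
from h import *
to(.437,-.419,.053,101)
c=snap('wrist','w38'); crop(c['img'],'w38c',140,160,360,384,3)
```

```text
now [ 0.4408 -0.4232  0.0586] yaw 101.0 shift [ 0.025 -0.015  0.028] rot [ 0.005  0.009 -0.   ] t 54.95
```

View pics/w38c.png

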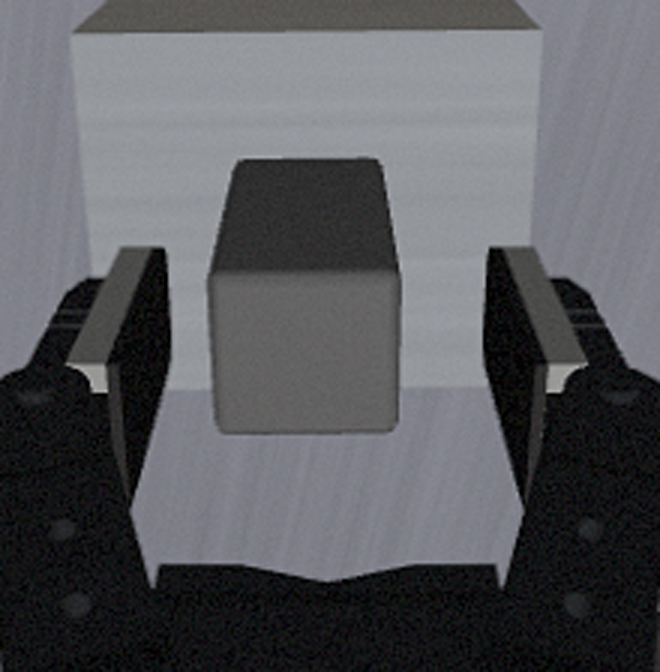

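Emit:
arm_command(motion="0.025 -0.015 0.015 0.005 0.009 0 0.6; 0 0 0.01 0 0 0 0.6; 0 0 0 0 0 0 0.5; 0 0 0 0 0 0 0.4")

```text
time_s: 55.33
eef_pos: [0.4375, -0.4198, 0.0557]
eef_rot: [0.001, 0.636, 0.772, -0.0]
wrist_force: [-0.6, -0.7, 0.3]
opening: 0.404
```

Run:
```python
from h import *
to(.437,-.419,.055,101)
c=snap('wrist','w39'); crop(c['img'],'w39c',140,160,360,384,3)
```

```text
now [ 0.4375 -0.4198  0.0557] yaw 101.01 shift [ 0.005 -0.002  0.003] rot [0.001 0.002 0.   ] t 55.33
```

View pics/w39c.png

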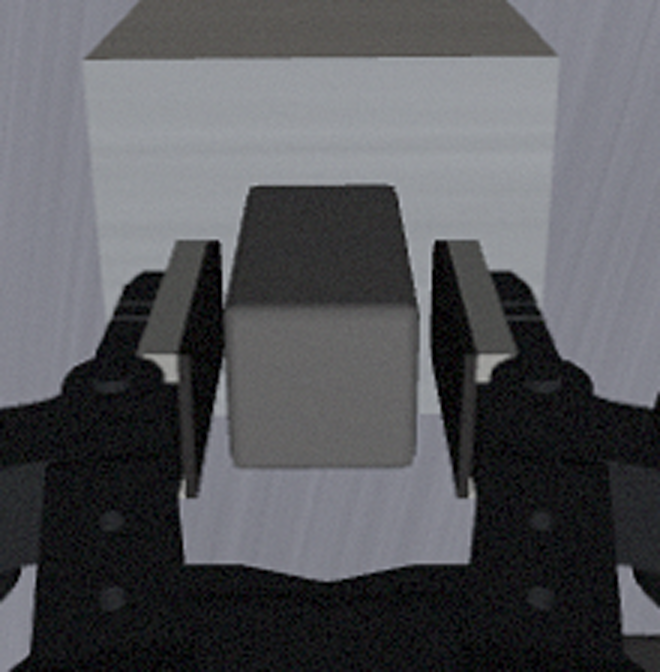

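Well centred. Grip.

Emit:
arm_command(motion="0.004 0 0 0 0 0 0; 0 0 0 0 0 0 0; 0 0 0 0 0 0 0; 0 0 0 0 0 0 0; 0 0 0 0 0 0 0; 0 0 0 0 0 0 0")

```text
time_s: 55.88
eef_pos: [0.4376, -0.4192, 0.0561]
eef_rot: [0.002, 0.636, 0.772, -0.0]
wrist_force: [-1.5, 0.3, -0.3]
opening: 0.293
```

Run:
```python
from h import *
to(.437,-.419,.055,101); o=get_obs(); print(o['wrist_force'],o['torque'],o['opening'])
c=snap('wrist','w40'); crop(c['img'],'w40c',140,160,360,384,3)
```

```text
now [ 0.4376 -0.4192  0.0561] yaw 101.0 shift [ 0.002 -0.002  0.006] rot [0.002 0.003 0.   ] t 55.88
[-1.49783804  0.3493737  -0.28378883] [0.03985619 0.02238373 0.02042466] 0.29318210217323226
```

View pics/w40c.png

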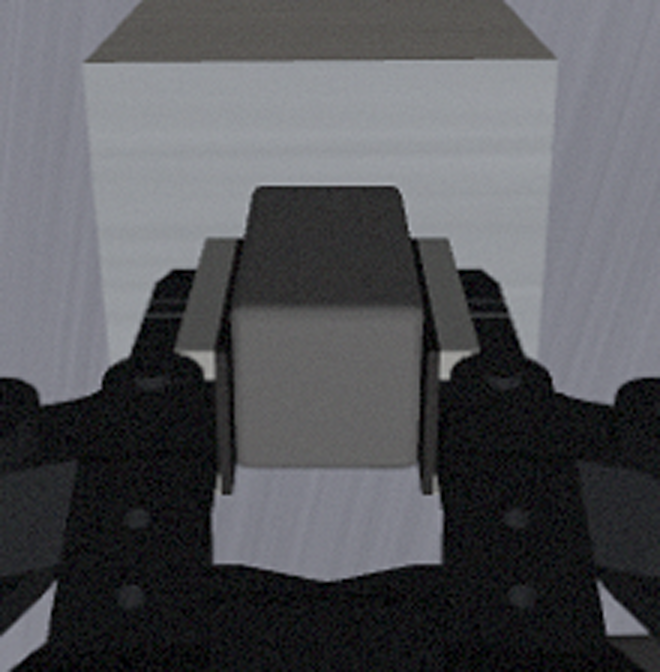

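Emit:
arm_command(motion="0 0 -0.04 0 0.003 0 0; 0 0 -0.06 0 0 0 0; 0 0 -0.08 0 0 0 0; 0 0 -0.08 0 0 0 0; 0 0 -0.1 0 0 0 0; 0 0 -0.12 0 0 0 0; 0 0 -0.14 0 0 0 0; 0 0 -0.14 0 0 0 0; 0 0 -0.12 0 0 0 0; 0 0 -0.08 0 0 0 0")

```text
time_s: 56.77
eef_pos: [0.4354, -0.418, 0.2609]
eef_rot: [-0.001, 0.636, 0.772, 0.001]
wrist_force: [0.9, -0.6, -1.0]
opening: 0.294
```

Run:
```python
from h import *
c=snap('wrist','w41'); crop(c['img'],'w41c',140,160,360,384,3)
o=tube_off(c,140+327/3,160+388/3,.058); print('off',o)
to(.5588,-.0127,.27,90)
c=snap('scene','s41')
```

```text
off [ 0.00123008 -0.00048798]
now [ 0.4365 -0.4195  0.2649] yaw 100.98 shift [ 1.88   0.988 -0.027] rot [0.002 0.002 0.183] t 56.82
```

View pics/w41c.png

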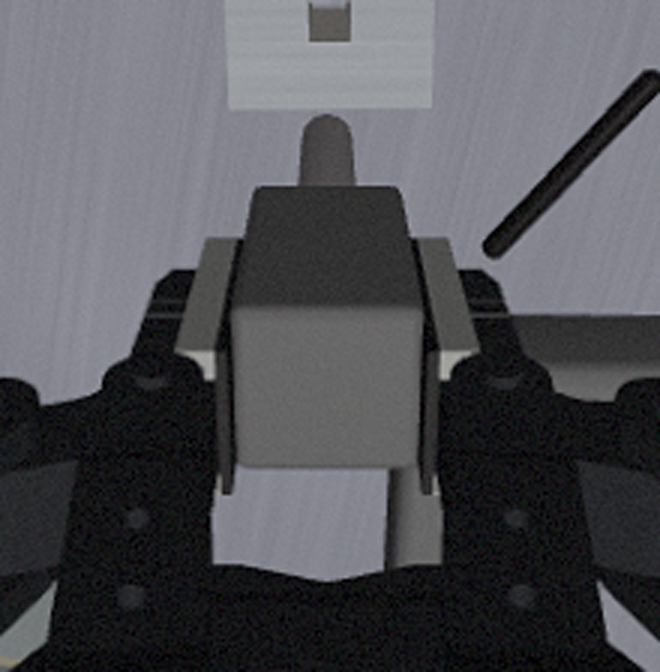

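View pics/s41.png

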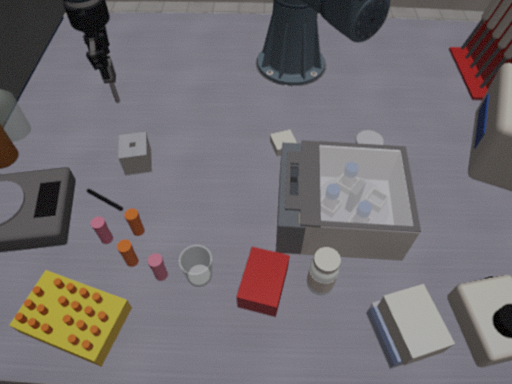

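Emit:
arm_command(motion="0.07 0.04 0 0 0 0 0; 0.12 0.06 0 0 0 0.03 0; 0.15 0.08 0 0 0 0.03 0; 0.16 0.09 0 0 0 0.03 0; 0.16 0.09 0 0 0 0.03 0; 0.16 0.09 0 0 0 0.03 0; 0.16 0.09 0 0 0 0.03 0; 0.16 0.08 0 0 0 0.03 0; 0.16 0.08 0 0 0 0.015 0; 0.15 0.08 0 0 0 0 0")

```text
time_s: 57.7
eef_pos: [0.5695, -0.1048, 0.2534]
eef_rot: [-0.007, 0.731, 0.683, -0.001]
wrist_force: [0.7, -0.6, -1.3]
opening: 0.299
```

Run:
```python
from h import *
to(.5592,-.0139,.26,87.5)
```

```text
now [ 0.5695 -0.1048  0.2534] yaw 86.11 shift [ 0.45  -0.082 -0.029] rot [-0.011 -0.007 -0.023] t 57.7
```

Emit:
arm_command(motion="0.1 -0.02 -0.01 -0.005 -0.004 -0.01 0; 0.1 -0.02 -0.01 -0.005 -0.003 -0.01 0; 0.08 -0.02 -0.01 0 0 0 0; 0.06 -0.01 0 0 0 0 0; 0.03 0 0 0 0 0 0; 0.01 0 0 0 0 0 0; 0 0 0 0 0 0 0; 0 0 0 0 0 0 0")

```text
time_s: 58.37
eef_pos: [0.5541, -0.0097, 0.2502]
eef_rot: [-0.009, 0.719, 0.695, -0.003]
wrist_force: [0.6, -0.3, -1.7]
opening: 0.292
```

Run:
```python
from h import *
to(.5592,-.0139,.2,87.5)
T=tcp(); np.save('T_w42.npy',T); c=snap('wrist','w42')
```

```text
now [ 0.5541 -0.0097  0.2502] yaw 88.1 shift [-0.022  0.03   0.25 ] rot [-0.016 -0.007  0.01 ] t 58.37
```

View pics/w42.png

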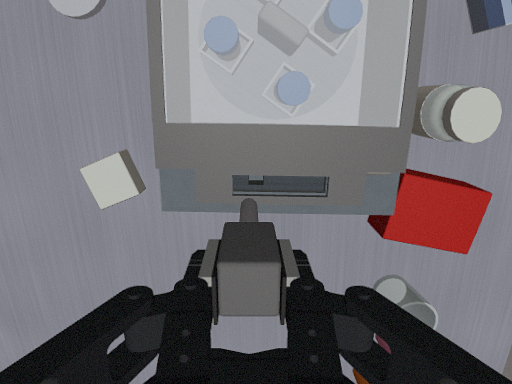

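Emit:
arm_command(motion="-0.02 0.03 0 -0.016 -0.007 0.01 0; 0 0 0.04 0 0 0 0; 0 0 0.07 0 0 0 0; 0 0 0.06 0 0 0 0; 0 0 0.03 0 0 0 0; 0 0 0.01 0 0 0 0; 0 0 0 0 0 0 0")

```text
time_s: 59.0
eef_pos: [0.5615, -0.0199, 0.2046]
eef_rot: [0.002, 0.726, 0.688, 0.0]
wrist_force: [-0.7, -0.2, -1.2]
opening: 0.296
```

Run:
```python
from h import *
to(.5592,-.0139,.195,87.5)
T=tcp(); np.save('T_w43.npy',T); c=snap('wrist','w43'); crop(c['img'],'w43c',140,60,380,240,3); print(w2p(c,[.5588,-.0127,.131],T),w2p(c,[.5588,-.0127,.098],T))
```

```text
now [ 0.5615 -0.0199  0.2046] yaw 86.98 shift [ 0.029 -0.013  0.048] rot [ 0.003  0.002 -0.009] t 59.0
[245.2804306  187.19482684] [245.5476253  177.08932932]
```

View pics/w43c.png

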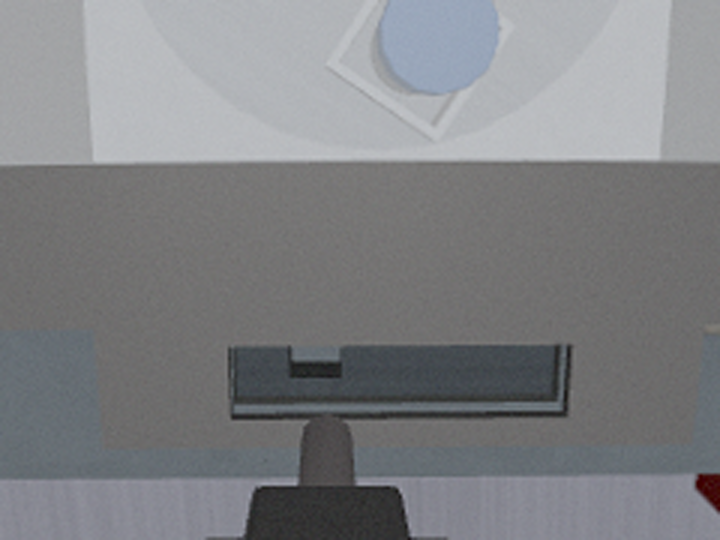

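Emit:
arm_command(motion="0.029 -0.013 0 0.003 0.002 -0.009 0; 0 0 0 0 0 0 0; 0 0 0 0 0 0 0")

```text
time_s: 59.3
eef_pos: [0.56, -0.0139, 0.2063]
eef_rot: [0.001, 0.722, 0.692, 0.001]
wrist_force: [0.0, 0.4, -0.7]
opening: 0.293
```

Run:
```python
from h import *
to(.5592,-.0139,.175,87.5)
```

```text
now [ 0.56   -0.0139  0.2063] yaw 87.54 shift [-0.    -0.004  0.156] rot [0.002 0.    0.001] t 59.3
```

Emit:
arm_command(motion="0 -0.004 0.03 0.002 0 0 0; 0 0 0.04 0 0 0 0; 0 0 0.04 0 0 0 0; 0 0 0.03 0 0 0 0; 0 0 0 0 0 0 0")

```text
time_s: 59.72
eef_pos: [0.5599, -0.0135, 0.1768]
eef_rot: [0.001, 0.722, 0.692, 0.001]
wrist_force: [-0.8, 0.7, -1.4]
opening: 0.294
```

Run:
```python
from h import *
to(.5592,-.0139,.15,87.5); print(get_obs()['wrist_force'])
c=snap('wrist','w44'); crop(c['img'],'w44c',140,60,380,240,3)
```

```text
now [ 0.5599 -0.0135  0.1768] yaw 87.6 shift [-0.002 -0.004  0.134] rot [0.002 0.001 0.002] t 59.72
[-0.75530847  0.6702101  -1.37237395]
```

View pics/w44c.png

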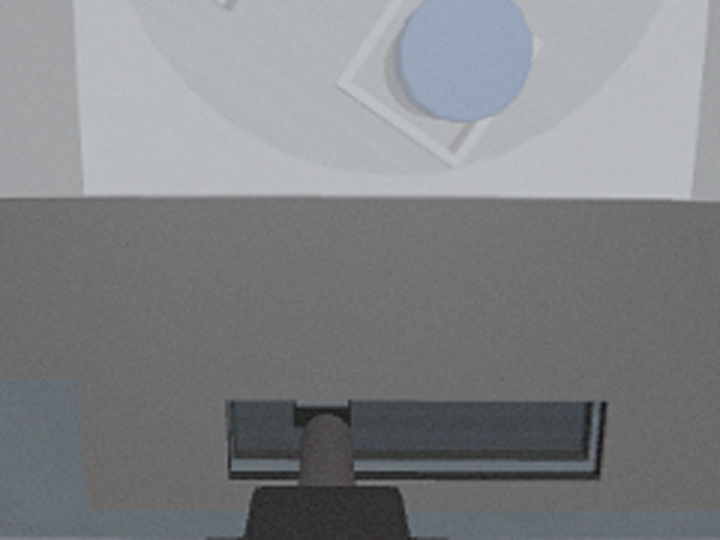

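Emit:
arm_command(motion="-0.002 -0.005 0.03 0.002 0 0 0; 0 0 0.04 0 0 0 0; 0 0 0.03 0 0 0 0; 0 0 0.02 0 0 0 0")

```text
time_s: 60.1
eef_pos: [0.5597, -0.0142, 0.152]
eef_rot: [0.001, 0.722, 0.692, 0.0]
wrist_force: [-0.8, -0.4, -0.5]
opening: 0.292
```

Run:
```python
from h import *
to(.5592,-.0139,.118,87.5); print(get_obs()['wrist_force'])
```

```text
now [ 0.5597 -0.0142  0.152 ] yaw 87.59 shift [ 0.002 -0.003  0.17 ] rot [0.002 0.001 0.001] t 60.1
[-0.80775632 -0.38535515 -0.47125778]
```

Emit:
arm_command(motion="0 -0.004 0.02 0.002 0 0 0; 0 0 0.02 0 0 0 0; 0 0 0.015 0 0 0 0")

```text
time_s: 60.35
eef_pos: [0.5584, -0.0142, 0.139]
eef_rot: [-0.0, 0.722, 0.692, -0.001]
wrist_force: [-0.1, -0.3, -1.3]
opening: 0.296
```

Run:
```python
from h import *
to(.5592,-.0139,.118,87.5); print(get_obs()['wrist_force'],get_obs()['torque'])
```

```text
now [ 0.5584 -0.0142  0.139 ] yaw 87.58 shift [0.002 0.004 0.105] rot [-0.001  0.001  0.001] t 60.35
[-0.11205314 -0.27687591 -1.30780358] [-0.03402767  0.00648871  0.0159244 ]
```

Past the plate (tip well below 98 mm) with no force: it is in the hole. Continue to home.

Emit:
arm_command(motion="0 0.002 0.025 0 0 0 0; 0 0 0.025 0 0 0 0; 0 0 0.025 0 0 0 0; 0 0 0.015 0 0 0 0")

```text
time_s: 60.68
eef_pos: [0.5591, -0.0142, 0.1193]
eef_rot: [0.0, 0.722, 0.692, -0.001]
wrist_force: [-0.7, 0.1, 0.0]
opening: 0.295
```

Run:
```python
from h import *
to(.5592,-.0139,.118,87.5); print(get_obs()['wrist_force'],get_obs()['torque'])
```

```text
now [ 0.5591 -0.0142  0.1193] yaw 87.59 shift [0.002 0.001 0.007] rot [-0.001  0.001  0.001] t 60.68
[-0.65970593  0.09666808  0.04270393] [ 0.00309762  0.01574625 -0.02345887]
```

Emit:
arm_command(motion="0 0 0.012 0 0 0 0; 0 0 0.01 0 0 0 0")

```text
time_s: 60.85
eef_pos: [0.5593, -0.0143, 0.1165]
eef_rot: [0.0, 0.722, 0.692, -0.001]
wrist_force: [-11.5, 1.9, 26.5]
opening: 0.292
```

Emit:
arm_command(motion="0 0 -0.005 0 0 0 0.6; 0 0 0 0 0 0 0.6; 0 0 0 0 0 0 0.6; 0 0 0 0 0 0 0.6; 0 0 -0.04 0 0 0 0.6; 0 0 -0.08 0 0 0 0.6; 0 0 -0.12 0 0 0 0.6; 0 0 -0.15 0 0 0 0.6; 0 0 -0.12 0 0 0 0.6; 0 0 -0.06 0 0 0 0.6")

```text
time_s: 61.68
eef_pos: [0.5568, -0.0136, 0.2341]
eef_rot: [-0.003, 0.722, 0.692, -0.003]
wrist_force: [1.0, -0.1, 0.9]
opening: 0.597
```

Run:
```python
from h import *
T=tcp(); c=snap('wrist','w50'); print([w2p(c,[.5588,-.0127,z],T).round(1).tolist() for z in (.176,.131)])
crop(c['img'],'w50c',150,80,350,260,4)
c=snap('scene','s50'); crop(c['img'],'s50c',260,110,430,270,4)
c=snap('top','t50')
```

```text
[[252.8, 200.8], [252.6, 184.9]]
```

View pics/w50c.png

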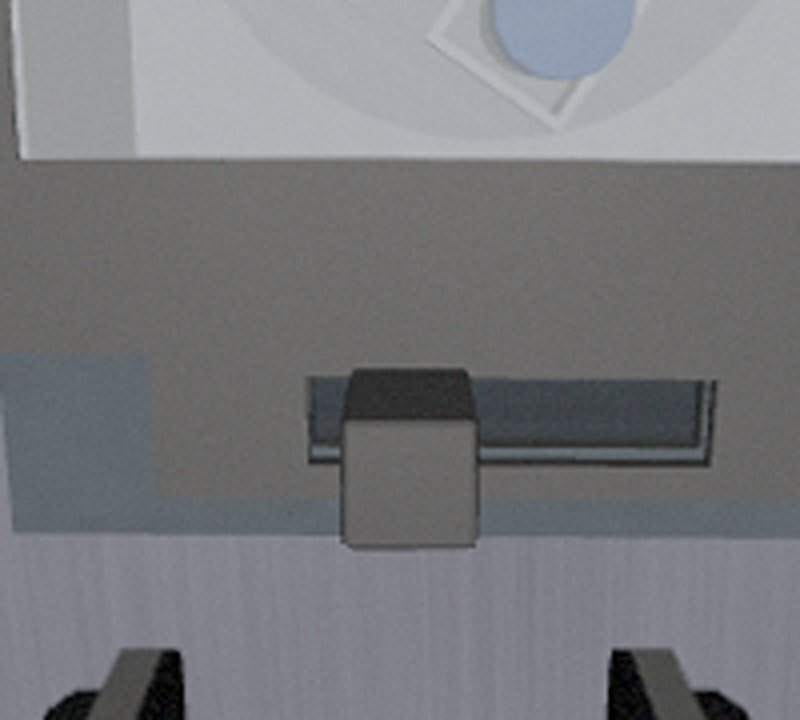

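View pics/s50c.png

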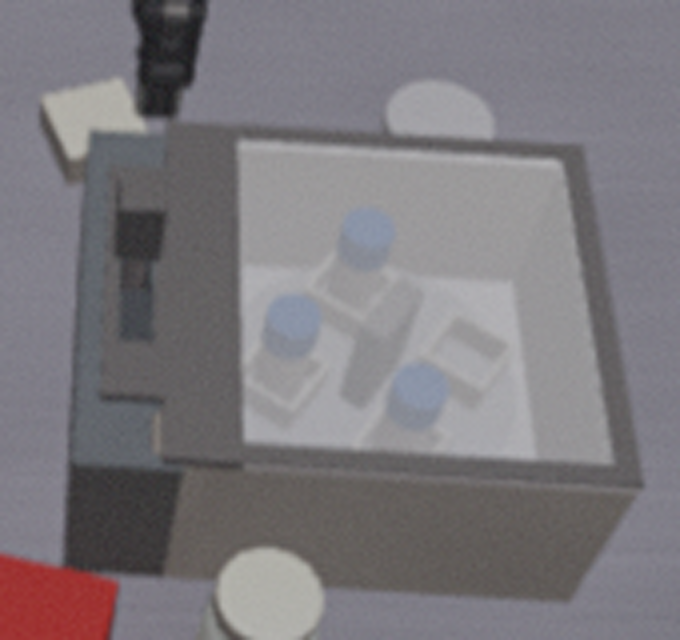

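View pics/t50.png

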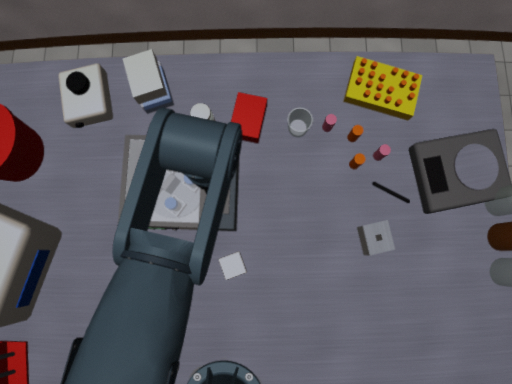

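Emit:
arm_command(motion="0 0 -0.05 0 0 0 0.6; 0 0 -0.05 0 0 0 0.6; 0 0 0 0 0 0 0.6; 0 0 0 0 0 0 0.6; 0 0 0 0 0 0 0.6")

```text
time_s: 62.25
eef_pos: [0.5541, -0.013, 0.2486]
eef_rot: [-0.007, 0.722, 0.692, -0.005]
wrist_force: [0.2, -0.6, -0.4]
opening: 0.602
```

Run:
```python
from h import *
print(get_obs()['wrist_force'], get_obs()['time_s']); print(hand_in())
```

```text
[ 0.23510994 -0.56817844 -0.42542277] 62.25
the job is handed in; nothing more can be done
None
```

The incubator is ready and I handed the job in at 62 s; the hand-in reports no verdict.

- **Carousel:** It is fully home on the drive. The camera fit puts its underside at 14.5 mm, where seated should be 16 mm and stopped on the teeth would be about 32 mm.
- **Tubes:** Three blue-capped tubes were on the bench. Each stands upright in its own pocket, confirmed through the shut lid. I left the orange and pink look-alikes alone.
- **Lid:** I pushed it over and it sank onto its catch. It snapped past at about 11 N, and pressing again met a rigid stop at the shut height of 131 mm.
- **Lock pin:** I had seen the lock hole through the open ledge slot before shutting the lid, about 22 mm toward −x of the slot's centre. The pin went past the plate without resistance and stopped with its head on the lip. After I let go, its head sat within half a pixel of the fully-home position in the wrist picture.

**Failed or disagreed:**
- The fingertips turned out to be about 28 mm behind the stated tool point. The first close on a tube therefore missed above its cap without disturbing it. I corrected the height for the grasps after that.
- The scene camera placed the drive about 4 mm off from the top camera, so I used the wrist camera instead.
- The wrist force reached about 34 N when confirming the lid was shut, against the 120 N limit.

I saw no knock to the carousel or pin stand, and nothing else on the bench appeared moved in the last pictures.

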